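# Spot-check the hot plate and load the enamel trays with the spatula

## Robot

A 6-joint arm with a two-finger parallel gripper is mounted at the origin on the work surface. World frame = base frame: x ahead of the robot, y to its left, z up, the work surface at z = 0. Lengths are in m, angles in rad, forces in N, time in s.
With the tool pointing down it reaches from about 0.3 to 0.875 m from the base axis. Payload 6.4 kg.
Tool frame: the origin (TCP) lies midway between the tips of the shut fingers; the grasp point (between the pads) lies 19 mm behind it; z points along the fingers, y is the direction in which the jaws open and shut (so a half turn about z gives the same grasp; the last joint's range is limited). The gripper opens to 88 mm and grips with 3 to 60 N. Pads are 18 mm wide; open, the fingers measure 123 mm over their backs; the gripper's body (75 mm by 187 mm) begins 45 mm behind the grasp point.
Start: joints at [-1.404, 0.181, 1.607, -0, 1.354, -0.206], TCP at [0.209, -0.536, 0.239] pointing down, gripper open.
Joint ranges: [-2.99, 2.99], [-0.89, 2.07], [0.3, 2.58], [-1.14, 4.28], [0, 2.63], [-3.12, 3.12]. Speed limits (rad/s): [2.57, 2.57, 3.01, 3.14, 3.14, 3.14].

## Interface

Orientations are given as a unit quaternion [w, x, y, z].
In Python, from rig import ctrl gives the robot as it stands.
- The arm moves only by the tool move_arm, never from a script. Its argument "targets" is a list of rows, each an object of numbers: "grip": the finger opening in mm, from 0 to 88.1; "tx", "ty", "tz": the shift along the tool's x, y, z in mm; "twist": the turn about the tool's z in rad. A call has 1 to 8 rows; each row shifts and turns the commanded pose from where the row before left it, along the tool's axes as they then stand; what a row does not reach is not made up. A row lasts 1/12 s, in which the tool goes at most 41.7 mm and 7.16 degrees, less where a joint would pass 70% of its speed; a pose out of reach is approached as far as the arm can. A call with a gripper value outside its range is refused whole. The fingers move at their own pace and stop on an object; "newtons" is the grip in N (left out, the last holds). Time passes only in rows, so rows that do not move let the fingers close. It gives the time, the measured TCP pose, the force and the opening at its end, in the units of the state.
- ctrl.sense(): the state, without advancing time (a new reading comes with each control period).
- ctrl.get_image(name): name is "scene" or "top"; returns the picture (480x640x3 uint8, red, green, blue); there is no depth.
- ctrl.camera_params(name): a dict with "camera_matrix" (3x3 intrinsics, pixels), "k1" (the pictures are not rectified: a ray, as slopes to the right and down, at radius r is drawn at 1 + k1 r^2 times it, then the intrinsics apply), "T" (4x4, takes a point from camera to world coordinates). Camera axes: x right, y up, looking along -z (the intrinsics and any distortion apply to the point x, -y, -z); pixel columns grow to the right and rows downward; lengths in m; the calibration is good to about 2 mm. A picture is of the moment at which its call begins. camera_params takes no time and is no camera call.
- ctrl.job_done(): hands the job in, once; it reports no verdict.
Trained networks look in the newest picture that a camera, given by its name, has taken for a name from the list of things; names that differ only in an ending like _2 or _b are one class to them, and where a whole thing is asked for, a point or a joint stands for the part that bears it (a point fixed in the world has none). Each returns a list of dicts, best first, with "score" (0 to 1); they miss things now and then, are a little off and sometimes report something else, mostly with a low value. They report only what shows in the picture. A call takes as long as a camera call. They do not tell look-alikes from the thing itself.
- ctrl.masks_of(camera, label): "pixels" (480x640 bool, what is visible of it) and "position" ([column, row] in pixels, amid what is visible of it).
The state is a dict: "clock": time; "q": joint angles; "joint_velocities": joint speeds; "tau": joint torques, N m; "ee_pos": TCP position; "ee_rot": TCP orientation; "wrist_force": force on the tool from outside, world axes, zero at the start; "wrist_torque": the same for the moment, N m; "width": finger opening in m.
Only numpy, scipy, OpenCV 4.12 (cv2) and the standard library are available. Lean on these libraries where they do the work, as an engineer would, in place of code of your own. Each camera call takes 0.05 s, during which the arm holds its last target. There are 200 camera calls.

## Task

Before loading, check the hot plate: take the infrared thermometer out of its holster, point its lens squarely at the middle of the still empty hot plate from about 10 cm, hold it still for two seconds, and put it back in the holster. Then slide the spatula under each firing tray on the bench, lift it and set it down gently, flat and wholly on the hot plate, not one on another, and lay the spatula back on its rest. The gripper must touch neither the trays (their enamel is still wet) nor the hot plate, and leave the other things on the bench where they are.

Things in the scene. Friction and masses are not known exactly. Their poses are not given: they have to be found in the camera images.
- tray_a: firing tray (rightmost; 3 or 4 trays are present), steel 64 x 64 mm, with a round enamel medallion fixed on top; 90 g, 18 mm high. Origin: centre of its underside between its two feet, z up. Feet: 2 mm flanges along its two sides, at y = -31 and +31 mm. Under the deck a space 60 mm wide, 11 mm high, open at both ends: a blade enters only along the tray's x axis. Start yaw -0.75 to 0.4 rad.
- tray_b: firing tray (2nd from right; 3 or 4 trays are present), steel 64 x 64 mm, with a round enamel medallion fixed on top; 90 g, 18 mm high. Origin: centre of its underside between its two feet, z up. Feet: 2 mm flanges along its two sides, at y = -31 and +31 mm. Under the deck a space 60 mm wide, 11 mm high, open at both ends: a blade enters only along the tray's x axis. Start yaw -0.75 to 0.4 rad.
- tray_c: firing tray (3rd from right; 3 or 4 trays are present), steel 64 x 64 mm, with a round enamel medallion fixed on top; 90 g, 18 mm high. Origin: centre of its underside between its two feet, z up. Feet: 2 mm flanges along its two sides, at y = -31 and +31 mm. Under the deck a space 60 mm wide, 11 mm high, open at both ends: a blade enters only along the tray's x axis. Start yaw -0.75 to 0.4 rad.
- tray_d: firing tray (leftmost; 3 or 4 trays are present), steel 64 x 64 mm, with a round enamel medallion fixed on top; 90 g, 18 mm high. Origin: centre of its underside between its two feet, z up. Feet: 2 mm flanges along its two sides, at y = -31 and +31 mm. Under the deck a space 60 mm wide, 11 mm high, open at both ends: a blade enters only along the tray's x axis. Start yaw -0.75 to 0.4 rad.
- hotplate: flat hot plate, fixed, 200 mm (x) x 340 mm (y) x 50 mm high, dark smooth top at z = 50 mm. A steel upstand 4 mm thick, its edge at z = 68 mm, runs along the back (+x) and both ends (inside it x < 98 mm, |y| < 166 mm); the front towards the robot is open. Origin: centre of its underside; x points away from the robot, y along its longer side (to the left).
- plate_middle (a point): middle of the hot plate's top surface, marked by a small printed ring
- spatula: cranked spatula, 150 g, lying in its rest, tip outwards. Origin: underside of the blade, 32 mm behind the tip; x to the tip, z up. Blade 2 mm thick, 40 mm wide, x = -40 to +32 mm. Behind it a neck (9 mm thick) rises to x = -62, z = 60 mm. Level wooden handle x = -64 to -168 mm, 20 mm wide, 24 mm high, centre line at z = 62 mm.
- spatula_grip (a point): point on the handle's centre line to grip it, close to its balance: x = -92, z = 62 mm in the spatula's frame; fingers close across the 20 mm width (spatula y)
- rest: spatula rest, fixed: foot 70 x 80 mm, upright saddle 50 mm high that carries the handle, 40 mm wide between lugs 14 mm high. Origin: centre of the underside, below the saddle, x along the lying spatula: its origin then lies at x = 150, y = 0, z = 0 mm in this frame, its grip point at x = 58 mm.
- thermometer: pistol-shaped infrared thermometer, 180 g, nose down in its holster. Origin: centre of the lens face; z along the barrel to the rear: it looks along its own -z. Barrel 44 (x) x 38 (y) x 130 mm (z). The pistol handle sticks out to +x: x = 20 to 100, z = 63 to 106 mm, 30 mm wide. Grip the barrel's rear across its 38 mm width (along y) at z = 108 mm.
- lens (a point): centre of the thermometer's lens, the same point as the thermometer's origin
- holster: thermometer holster, fixed: foot 90 x 90 x 6 mm, pocket 56 x 56 mm inside, 62 mm outside, floor 6 mm and rim 56 mm above the bench, open on top. Origin: centre of its underside; the thermometer's handle points along its +x. The thermometer stands with its lens on the floor, z = 6 mm.
- jar: small clear jar with a red lid, diameter 52, height 65 mm; leave alone. Origin: centre of its underside
- bangle: plain brass bangle lying flat, outer diameter 62, height 12 mm; leave alone. Origin: centre of its underside
- ringband: brass finger ring lying flat, diameter 25, height 8 mm; leave alone. Origin: centre of its underside
- tweezers: steel tweezers lying flat, 140 mm long, 6 mm high; leave alone. Origin: middle of its underside
- pliers: pliers with blue grips lying flat, 135 mm long, 12 mm high; leave alone. Origin: under the pivot
- bur_cup: small white cup, diameter 48, height 50 mm; leave alone. Origin: centre of its underside
- flux: slim white bottle with a blue cap, diameter 36, height 85 mm; leave alone. Origin: centre of its underside
There are look-alikes about, which are no part of the job. There is more than one size of the spatula; the job needs the larger.

How it is judged:
On the way:
1. with all trays still off the hot plate, the thermometer is held still, looking at the middle of the plate (within 20 mm) from 6 to 15 cm (x of plate_middle in the frame of thermometer between -0.02 and 0.02 m and y of plate_middle in the frame of thermometer between -0.02 and 0.02 m and z of plate_middle in the frame of thermometer below 0 m and distance between lens and plate_middle between 0.06 and 0.15 m and linear speed of thermometer below 0.03 m/s and height (world z) of each of tray_a, tray_b, tray_c, tray_d below 0.03 m), for 1 s.
At the end, for the whole second after the job is handed in: Each tray present flat and wholly on the hot plate (centre within 72 mm of its middle along x, 142 mm along y), none on another; thermometer nose down on its holster's floor; spatula with handle in the rest's saddle, blade flat on the bench; all at rest (x of tray_a in the frame of hotplate between -0.072 and 0.072 m and y of tray_a in the frame of hotplate between -0.142 and 0.142 m and z of tray_a in the frame of hotplate between 0.046 and 0.055 m and angle between each of tray_a, tray_b, tray_c, tray_d's own z axis and vertical below 0.08 rad and linear speed of each of tray_a, tray_b, tray_c, tray_d, thermometer, spatula below 0.02 m/s and x of tray_b in the frame of hotplate between -0.072 and 0.072 m and y of tray_b in the frame of hotplate between -0.142 and 0.142 m and z of tray_b in the frame of hotplate between 0.046 and 0.055 m and x of tray_c in the frame of hotplate between -0.072 and 0.072 m and y of tray_c in the frame of hotplate between -0.142 and 0.142 m and z of tray_c in the frame of hotplate between 0.046 and 0.055 m and x of tray_d in the frame of hotplate between -0.072 and 0.072 m and y of tray_d in the frame of hotplate between -0.142 and 0.142 m and z of tray_d in the frame of hotplate between 0.046 and 0.055 m and horizontal distance between thermometer and holster below 0.02 m and z of thermometer in the frame of holster below 0.014 m and angle between thermometer's own z axis and vertical below 0.3 rad and x of spatula_grip in the frame of rest between 0.015 and 0.095 m and y of spatula_grip in the frame of rest between -0.025 and 0.025 m and height (world z) of spatula_grip between 0.055 and 0.07 m and height (world z) of spatula below 0.008 m and angle between spatula's own z axis and vertical below 0.12 rad and angle between the x axis of spatula and the x axis of rest, either way round below 0.3 rad); the robot touches nothing.
It fails at once if the robot touches a tray (contact force between any of the fingers, the arm and tray_a above 0.5 N or contact force between any of the fingers, the arm and tray_b above 0.5 N or contact force between any of the fingers, the arm and tray_c above 0.5 N or contact force between any of the fingers, the arm and tray_d above 0.5 N).
It fails at once if the robot touches the hot plate (contact force between any of the fingers, the arm and hotplate above 1 N).
It fails at once if a tray is dropped or banged down hard on the hot plate (contact force between any of tray_a, tray_b, tray_c, tray_d and hotplate above 25 N).
It fails at once if another thing on the bench is moved more than 4 cm (distance of any of jar, bangle, ringband, tweezers, pliers, bur_cup, flux from where it was at the start of the episode above 0.04 m).
Of tray_a, tray_b, tray_c, tray_d only 3 to 4 are there at a start; the rules pass over those that are not, and their reading is None.
At some moment in a run one of tray_a, tray_b, tray_c, tray_d may be knocked a few centimetres aside while the robot is not near it.
It also fails if it takes over 210 s, if anything falls off the work surface, if the arm or the gripper's body presses on something with over 40 N, if the wrist force passes 120 N, or if a joint passes its speed limit or range.

## Working session

There is one attempt and no reset: what is moved stays moved. The work goes in short steps, Python scripts to look and compute and a tool call to move; the robot and the scene stay as the last step left them, time stands still between calls to the robot, and variables do not carry over. Pictures are saved under pics/ and viewed, about 12 in all and at most 16, crops included, and the job is handed in when it is done.

Besides the shell and the picture viewer there is one more tool, called after "Request:" by a JSON object that holds its "fn" and its "kwargs". move_arm: Moves the arm, as the interface text tells. Its arguments: {"type":"object","properties":{"targets":{"type":"array"},"newtons":{"type":"number"}},"required":["targets"]}

```bash
ls; mkdir -p pics
python3 - <<'E'
from rig import ctrl
import cv2
for n in ("scene","top"):
    im=ctrl.get_image(n); cv2.imwrite(f"pics/{n}0.png",im[:,:,::-1])
    print(n,ctrl.camera_params(n))
    for l in ("tray_a","spatula","rest","thermometer","holster","hotplate","jar","bangle","ringband","tweezers","pliers","bur_cup","flux"):
        print(l,[(round(d["score"],2),[int(v) for v in d["position"]],int(d["pixels"].sum())) for d in ctrl.masks_of(n,l)])
print(ctrl.sense())
E
```

```text
pics
scene {'camera_matrix': array([[537.14318008,   0.        , 320.91558227],
       [  0.        , 537.14318008, 234.96926669],
       [  0.        ,   0.        ,   1.        ]]), 'k1': 0.05355728310326311, 'T': array([[ 0.36666065, -0.77771672,  0.51060422,  1.18026169],
       [ 0.93026592,  0.29889147, -0.2127656 , -0.31816802],
       [ 0.01285612,  0.55301048,  0.8330751 ,  1.09137176],
       [ 0.        ,  0.        ,  0.        ,  1.        ]])}
tray_a [(0.93, [342, 232], 670), (0.72, [264, 278], 729), (0.63, [314, 268], 698), (0.59, [215, 274], 678)]
spatula [(0.82, [160, 272], 928), (0.82, [192, 166], 311)]
rest []
thermometer [(0.55, [340, 295], 1233)]
holster [(0.98, [324, 306], 774), (0.47, [216, 342], 693)]
hotplate [(0.56, [447, 198], 10736), (0.45, [278, 198], 275)]
jar [(0.75, [216, 339], 665), (0.65, [215, 275], 757), (0.62, [342, 295], 1267)]
bangle [(0.61, [270, 327], 240), (0.17, [162, 269], 1022)]
ringband []
tweezers [(0.59, [275, 198], 343)]
pliers [(0.55, [382, 162], 273), (0.35, [163, 273], 1000)]
bur_cup [(0.66, [448, 201], 10400), (0.56, [426, 135], 37
[... 1085 characters left out ...]
31, [465, 156], 707)]
{'clock': 1.4, 'q': array([-1.40432331e+00,  1.80758768e-01,  1.60703147e+00,  3.60579017e-05,
        1.35383632e+00, -2.06288046e-01]), 'joint_velocities': array([ 0.00157778,  0.00116392,  0.00021186,  0.00070053, -0.00018591,
       -0.00186493]), 'tau': array([ 1.25546983e-03, -4.33822846e+01, -3.42172730e+01,  7.02933711e-02,
        3.08485050e-02, -1.78275720e-06]), 'ee_pos': array([ 0.20944015, -0.53549174,  0.23872243]), 'ee_rot': array([-1.65985967e-05,  9.82682089e-01,  1.85299520e-01,  1.79401905e-05]), 'wrist_force': array([-0.60173277,  0.24859648, -0.30606093]), 'wrist_torque': array([-0.00775253,  0.00224066,  0.00908   ]), 'width': 0.08830063727229269}
```

View pics/top0.png

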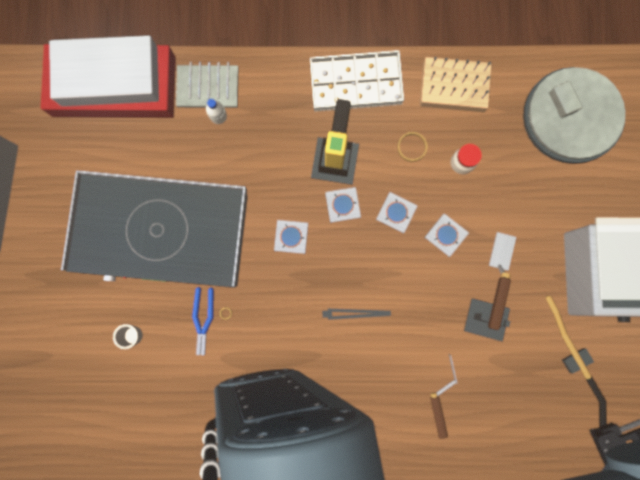

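View pics/scene0.png

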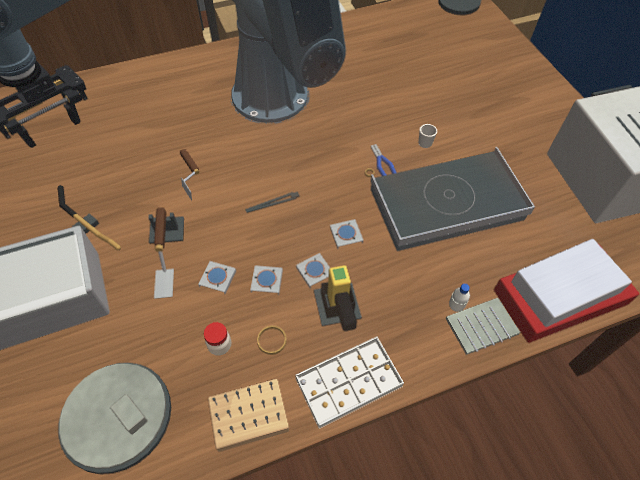

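The top view shows four trays (at 291,237; 342,205; 396,212; 447,235). The hot plate is centred near (157,230), the thermometer with its holster is at (337,150), and the large spatula lies on its rest at (497,290), blade up in the image. The small spatula (440,410) is the look-alike. Next I fit 3D silhouettes to both cameras.

```bash
cat > h.py <<'E'
import numpy as np, cv2
from rig import ctrl
from scipy.optimize import minimize
from scipy.spatial.transform import Rotation as Ro
def proj(c,P):
    p=ctrl.camera_params(c); T=p["T"]; K=p["camera_matrix"]
    q=(np.asarray(P,float)-T[:3,3])@T[:3,:3]; s=np.c_[q[:,0]/-q[:,2],-q[:,1]/-q[:,2]]
    s=s*(1+p["k1"]*(s**2).sum(1))[:,None]
    return s@K[:2,:2].T+K[:2,2]
def unproj(c,uv,z):
    p=ctrl.camera_params(c); T=p["T"]; K=p["camera_matrix"]
    d=cv2.undistortPoints(np.array([[uv]],float),K,np.array([p["k1"],0,0,0,0.]))[0,0]
    r=T[:3,:3]@np.array([d[0],-d[1],-1.]); return T[:3,3]+r*(z-T[2,3])/r[2]
def box(x0,x1,y0,y1,z0,z1): return np.array([[x,y,z] for x in(x0,x1) for y in(y0,y1) for z in(z0,z1)])/1e3
M=dict(tray=[box(-32,32,-32,32,0,13)],
 plate=[np.r_[box(-100,100,-170,170,0,50),box(-96,100,-170,170,50,68)]],
 spat=[box(-40,32,-20,20,0,2),np.r_[box(-40,-36,-5,5,0,8),box(-64,-60,-5,5,56,64)],box(-168,-64,-10,10,50,74)],
 thermo=[box(-22,22,-19,19,0,130)+[0,0,.006],box(20,100,-15,15,63,106)+[0,0,.006]],
 holster=[box(-45,45,-45,45,0,6),box(-31,31,-31,31,0,56)])
def world(pts,p,z=0):
    c,s=np.cos(p[2]),np.sin(p[2]); return np.c_[pts[:,0]*c-pts[:,1]*s+p[0],pts[:,0]*s+pts[:,1]*c+p[1],pts[:,2]+z]
S=3
def render(c,m,p,z=0):
    im=np.zeros((480*S,640*S),np.uint8)
    for b in M[m]:
        h=cv2.convexHull(((proj(c,world(b,p,z))+.5)*S).astype(np.float32))
        cv2.fillConvexPoly(im,np.round(h*16).astype(np.int32),1,shift=4)
    return im>0
def iou(a,b): return (a&b).sum()/max(1,(a|b).sum())
def up(m): return cv2.resize(m.astype(np.uint8),None,fx=S,fy=S,interpolation=cv2.INTER_NEAREST)>0
def fit(m,p0,masks,z=0):
    """masks: list of (cam,[masks]); best-matching mask per camera"""
    use=[]
    for c,ms in masks:
        r=render(c,m,p0,z); sc=[iou(r,k) for k in ms]
        if sc and max(sc)>.25: use.append((c,ms[int(np.argmax(sc))]))
    f=lambda v:-sum(iou(render(c,m,v,z),k) for c,k in use)
    if not use: return np.array(p0),[]
    p0=np.array(p0,float); d=np.vstack([p0,p0+[.008,0,0],p0+[0,.008,0],p0+[0,0,.2]])
    r=minimize(f,p0,method="Nelder-Mead",options=dict(initial_simplex=d,xatol=2e-4,fatol=1e-4,maxiter=150))
    return r.x,[(c,round(iou(render(c,m,r.x,z),k),2)) for c,k in use]
def masks(label,cams=("top","scene")):
    out=[]
    for c in cams:
        ctrl.get_image(c); out.append((c,[up(d["pixels"]) for d in ctrl.masks_of(c,label)]))
    return out
def overlay(c,items,name,roi=None):
    im=ctrl.get_image(c)[:,:,::-1]; im=cv2.resize(im,None,fx=S,fy=S,interpolation=cv2.INTER_CUBIC)
    for m,p,z in items:
        for b in M[m]:
            h=cv2.convexHull(((proj(c,world(b,p,z))+.5)*S).astype(np.float32)); cv2.polylines(im,[h.astype(int)],True,(0,255,0),1)
    if roi: im=im[roi[1]*S:roi[3]*S,roi[0]*S:roi[2]*S]
    s=min(1,800/im.shape[1],600/im.shape[0]); cv2.imwrite(name,cv2.resize(im,None,fx=s,fy=s,interpolation=cv2.INTER_AREA))
def tool():
    s=ctrl.sense(); w=Ro.from_quat(np.r_[s["ee_rot"][1:],s["ee_rot"][0]]).as_matrix()
    return s["ee_pos"],np.arctan2(w[1,0],w[0,0]),s
def go(x,y,z,yaw,cur=None):
    """twist first, then tx,ty,tz (mm) in the turned frame"""
    if cur is None: p,ps,_=tool(); cur=(*p,ps)
    d=(np.array([x,y,z])-cur[:3])*1e3; tw=-((yaw-cur[3]+np.pi/2)%np.pi-np.pi/2)
    ps=cur[3]-tw; c,s=np.cos(ps),np.sin(ps)
    print("twist %.3f  tx %.0f ty %.0f tz %.0f  (final yaw %.3f)"%(tw,c*d[0]+s*d[1],s*d[0]-c*d[1],-d[2],ps))
E
python3 - <<'E'
from h import *
u=lambda uv,z:unproj("top",uv,z)[:2]
R={}
tm=masks("tray_a")
for k,uv in dict(d=(291,237),c=(342,205),b=(396,212),a=(447,235)).items():
    best=None
    for y0 in(-.4,.1):
        p,q=fit("tray",[*u(uv,.013),y0],tm); s=sum(v for _,v in q)
        if best is None or s>best[2]: best=(p,q,s)
    R[k]=("tray",best[0],0); print(k,best)
for n,l,m,uv,z,y0 in(("plate","hotplate","plate",(156,230),.05,-.09),("sp","spatula","spat",(502,251),0,-.15),("th","thermometer","thermo",(337,140),.136,-.1),("ho","holster","holster",(334,162),.0,-.1)):
    p,q=fit(m,[*u(uv,z),y0],masks(l)); R[n]=(m,p,0); print(n,p,q)
import pickle; pickle.dump(R,open("R.pkl","wb"))
overlay("top",R.values(),"pics/o1.png",(50,90,530,400)); overlay("scene",R.values(),"pics/o2.png",(120,130,540,370))
E
```

```text
d (array([ 0.53270373,  0.01704016, -0.09276218]), [('top', np.float64(0.92)), ('scene', np.float64(0.86))], np.float64(1.78))
c (array([ 0.60118206, -0.09080422,  0.14367532]), [('top', np.float64(0.95)), ('scene', np.float64(0.82))], np.float64(1.77))
b (array([ 0.58533606, -0.20355855, -0.46746301]), [('top', np.float64(0.95))], np.float64(0.95))
a (array([ 0.53769984, -0.30496691,  0.86048213]), [('top', np.float64(0.93)), ('scene', np.float64(0.86))], np.float64(1.79))
plate [ 0.54372699  0.28681135 -0.09453113] [('top', np.float64(0.98)), ('scene', np.float64(0.92))]
sp [ 0.50954332 -0.42414742 -0.26922387] [('top', np.float64(0.89)), ('scene', np.float64(0.87))]
th [ 0.69508158 -0.075287   -0.1517899 ] [('top', np.float64(0.89)), ('scene', np.float64(0.87))]
ho [ 0.69744861 -0.07510558 -0.15613757] [('top', np.float64(0.66)), ('scene', np.float64(0.49))]
```

View pics/o1.png

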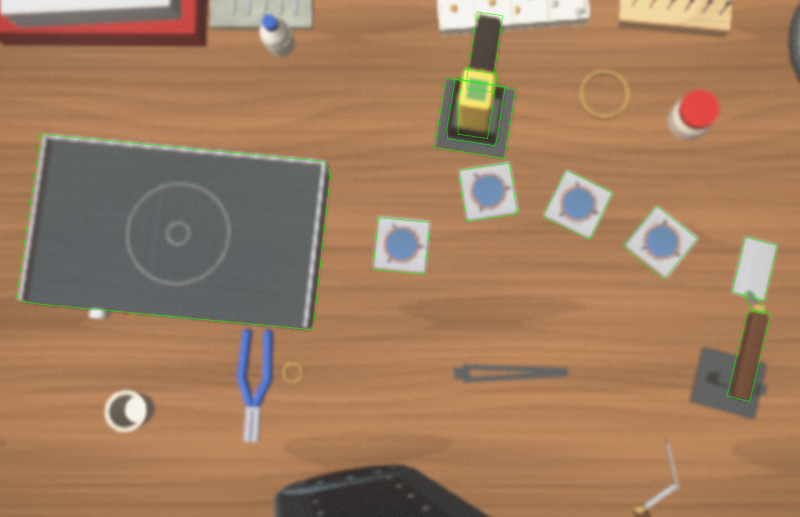

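View pics/o2.png

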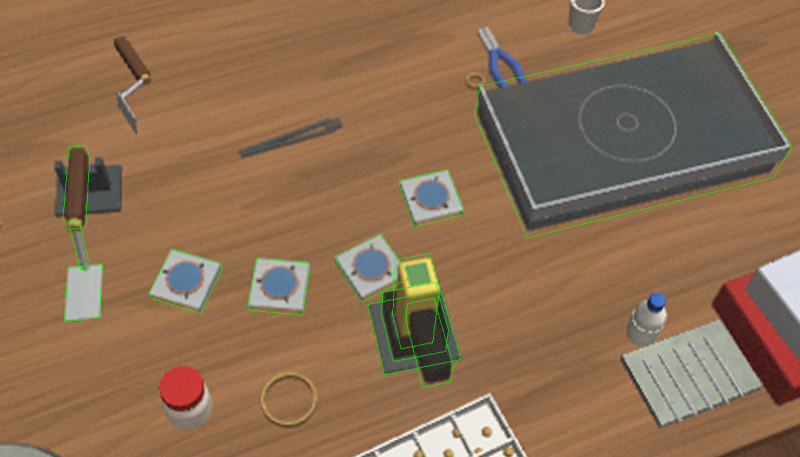

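Both overlays match the outlines closely, with tray_a's yaw taken mod 90° as -0.71. Now I plan the thermometer pick.

Run:
```python
from h import *
go(.695,-.0753,.239,-.152)
go(.5437,.2868,.35,-.0945,(.695,-.0753,.35,-.152))
```

```text
twist 0.525  tx 410 ty -528 tz -0  (final yaw -0.152)
twist -0.058  tx -185 ty -346 tz -0  (final yaw -0.094)
```

Request:
{"fn": "move_arm", "kwargs": {"targets": [{"grip":88,"twist":0.105},{"twist":0.105},{"twist":0.105},{"twist":0.105},{"twist":0.105},{"tx":22,"ty":-28},{"tx":22,"ty":-28},{"tx":22,"ty":-28}]}}

```text
invalid input
```

Request:
{"fn": "move_arm", "kwargs": {"targets": [{"tx":22,"ty":-28},{"tx":22,"ty":-28},{"tx":22,"ty":-28},{"tx":22,"ty":-28},{"tx":22,"ty":-28},{"tx":22,"ty":-28},{"tx":22,"ty":-28},{"tx":22,"ty":-28}]}}

```text
invalid input
```

Request:
{"fn": "move_arm", "kwargs": {"targets": [{"tx":22,"ty":-28},{"tx":22,"ty":-28},{"tx":22,"ty":-28},{"tx":22,"ty":-28},{"tx":22,"ty":-28},{"tx":22,"ty":-28},{"tx":22,"ty":-28},{"tx":14,"ty":-24}]}}

```text
invalid input
```

Run:
```python
from h import *
print(tool()[0])
go(.695,-.0753,.095,-.152)
```

```text
[ 0.20945693 -0.53553606  0.23873097]
twist 0.525  tx 410 ty -528 tz 144  (final yaw -0.152)
```

Request:
{"fn": "move_arm", "kwargs": {"targets": [{"grip":88,"tx":0,"ty":0,"tz":0,"twist":0.105},{"grip":88,"tx":0,"ty":0,"tz":0,"twist":0.105},{"grip":88,"tx":0,"ty":0,"tz":0,"twist":0.105},{"grip":88,"tx":0,"ty":0,"tz":0,"twist":0.105},{"grip":88,"tx":0,"ty":0,"tz":0,"twist":0.105},{"grip":88,"tx":22,"ty":-28,"tz":0,"twist":0},{"grip":88,"tx":22,"ty":-28,"tz":0,"twist":0},{"grip":88,"tx":22,"ty":-28,"tz":0,"twist":0}]}}

```text
clock: 3.17
ee_pos: [0.2877, -0.4618, 0.2386]
ee_rot: [-0.0, 0.997, -0.077, 0.0]
wrist_force: [2.1, 0.1, 0.5]
width: 0.0879
```

Every row needs all its keys. I'll carry on that way.

Request:
{"fn": "move_arm", "kwargs": {"targets": [{"grip":88,"tx":22,"ty":-28,"tz":0,"twist":0},{"grip":88,"tx":22,"ty":-28,"tz":0,"twist":0},{"grip":88,"tx":22,"ty":-28,"tz":0,"twist":0},{"grip":88,"tx":22,"ty":-28,"tz":0,"twist":0},{"grip":88,"tx":22,"ty":-28,"tz":0,"twist":0},{"grip":88,"tx":22,"ty":-28,"tz":0,"twist":0},{"grip":88,"tx":22,"ty":-28,"tz":0,"twist":0},{"grip":88,"tx":22,"ty":-28,"tz":0,"twist":0}]}}

```text
clock: 3.83
ee_pos: [0.4965, -0.2664, 0.2389]
ee_rot: [0.0, 0.997, -0.076, 0.0]
wrist_force: [0.1, -0.3, 0.3]
width: 0.0882
```

Request:
{"fn": "move_arm", "kwargs": {"targets": [{"grip":88,"tx":22,"ty":-28,"tz":0,"twist":0},{"grip":88,"tx":22,"ty":-28,"tz":0,"twist":0},{"grip":88,"tx":22,"ty":-28,"tz":0,"twist":0},{"grip":88,"tx":22,"ty":-28,"tz":0,"twist":0},{"grip":88,"tx":22,"ty":-28,"tz":0,"twist":0},{"grip":88,"tx":22,"ty":-28,"tz":0,"twist":0},{"grip":88,"tx":22,"ty":-28,"tz":0,"twist":0},{"grip":88,"tx":14,"ty":-24,"tz":0,"twist":0}]}}

```text
clock: 4.5
ee_pos: [0.6965, -0.0738, 0.2384]
ee_rot: [-0.0, 0.997, -0.076, 0.0]
wrist_force: [0.4, -0.8, -0.2]
width: 0.0878
```

Run:
```python
from h import *
print(tool()[0])
go(.695,-.0753,.095,-.152)
```

```text
[ 0.69647931 -0.07383504  0.23842696]
twist 0.001  tx -1 ty 2 tz 143  (final yaw -0.152)
```

Request:
{"fn": "move_arm", "kwargs": {"targets": [{"grip":88,"tx":-1,"ty":2,"tz":30,"twist":0},{"grip":88,"tx":0,"ty":0,"tz":30,"twist":0},{"grip":88,"tx":0,"ty":0,"tz":30,"twist":0},{"grip":88,"tx":0,"ty":0,"tz":30,"twist":0},{"grip":88,"tx":0,"ty":0,"tz":23,"twist":0},{"grip":88,"tx":0,"ty":0,"tz":0,"twist":0},{"grip":20,"tx":0,"ty":0,"tz":0,"twist":0},{"grip":20,"tx":0,"ty":0,"tz":0,"twist":0}], "newtons": 30}}

```text
clock: 5.17
ee_pos: [0.6946, -0.0779, 0.0975]
ee_rot: [0.0, 0.997, -0.076, 0.001]
wrist_force: [0.1, -0.9, -0.0]
width: 0.0766
```

Request:
{"fn": "move_arm", "kwargs": {"targets": [{"grip":20,"tx":0,"ty":0,"tz":0,"twist":0},{"grip":20,"tx":0,"ty":0,"tz":0,"twist":0},{"grip":20,"tx":0,"ty":0,"tz":0,"twist":0},{"grip":20,"tx":0,"ty":0,"tz":0,"twist":0}]}}

```text
clock: 5.5
ee_pos: [0.6941, -0.0778, 0.097]
ee_rot: [0.0, 0.997, -0.076, 0.001]
wrist_force: [0.5, 0.1, -0.3]
width: 0.0502
```

Request:
{"fn": "move_arm", "kwargs": {"targets": [{"grip":20,"tx":0,"ty":0,"tz":0,"twist":0},{"grip":20,"tx":0,"ty":0,"tz":0,"twist":0},{"grip":20,"tx":0,"ty":0,"tz":0,"twist":0},{"grip":20,"tx":0,"ty":0,"tz":-20,"twist":0},{"grip":20,"tx":0,"ty":0,"tz":-30,"twist":0},{"grip":20,"tx":0,"ty":0,"tz":-30,"twist":0},{"grip":20,"tx":0,"ty":0,"tz":-30,"twist":0},{"grip":20,"tx":0,"ty":0,"tz":-34,"twist":0}]}}

```text
clock: 6.17
ee_pos: [0.6925, -0.0773, 0.2394]
ee_rot: [-0.0, 0.997, -0.076, -0.002]
wrist_force: [0.8, -0.9, -2.2]
width: 0.0376
```

Request:
{"fn": "move_arm", "kwargs": {"targets": [{"grip":20,"tx":0,"ty":0,"tz":0,"twist":-0.058},{"grip":20,"tx":-8,"ty":-16,"tz":0,"twist":0},{"grip":20,"tx":-15,"ty":-28,"tz":0,"twist":0},{"grip":20,"tx":-15,"ty":-28,"tz":0,"twist":0},{"grip":20,"tx":-15,"ty":-28,"tz":0,"twist":0},{"grip":20,"tx":-15,"ty":-28,"tz":0,"twist":0},{"grip":20,"tx":-15,"ty":-28,"tz":0,"twist":0},{"grip":20,"tx":-15,"ty":-28,"tz":0,"twist":0}]}}

```text
clock: 6.83
ee_pos: [0.611, 0.1167, 0.238]
ee_rot: [-0.0, 0.999, -0.047, -0.002]
wrist_force: [0.9, 1.7, -1.8]
width: 0.0376
```

Request:
{"fn": "move_arm", "kwargs": {"targets": [{"grip":20,"tx":-15,"ty":-28,"tz":0,"twist":0},{"grip":20,"tx":-15,"ty":-28,"tz":0,"twist":0},{"grip":20,"tx":-15,"ty":-28,"tz":0,"twist":0},{"grip":20,"tx":-15,"ty":-28,"tz":0,"twist":0},{"grip":20,"tx":-15,"ty":-28,"tz":0,"twist":0},{"grip":20,"tx":-12,"ty":-22,"tz":0,"twist":0},{"grip":20,"tx":0,"ty":0,"tz":0,"twist":0},{"grip":20,"tx":0,"ty":0,"tz":0,"twist":0}]}}

```text
clock: 7.5
ee_pos: [0.5399, 0.2857, 0.2383]
ee_rot: [0.0, 0.999, -0.046, -0.001]
wrist_force: [0.2, -1.0, -2.2]
width: 0.0381
```

Run:
```python
from h import *
print(tool()[:2],tool()[2]["width"])
R=__import__("pickle").load(open("R.pkl","rb")); p=R["plate"][1]
ms=masks("thermometer"); t,q=fit("thermo",[p[0],p[1],p[2]],ms,.144); print(t,q,p, "tray check")
overlay("top",[("thermo",t,.144)],"pics/o3.png",(50,90,450,390))
```

```text
(array([0.53988215, 0.28567592, 0.23833098]), np.float64(-0.09157118378276068)) 0.038088978808618626
[ 0.54580997  0.28401264 -0.14502865] [('top', np.float64(0.26)), ('scene', np.float64(0.78))] [ 0.54372699  0.28681135 -0.09453113] tray check
```

View pics/o3.png

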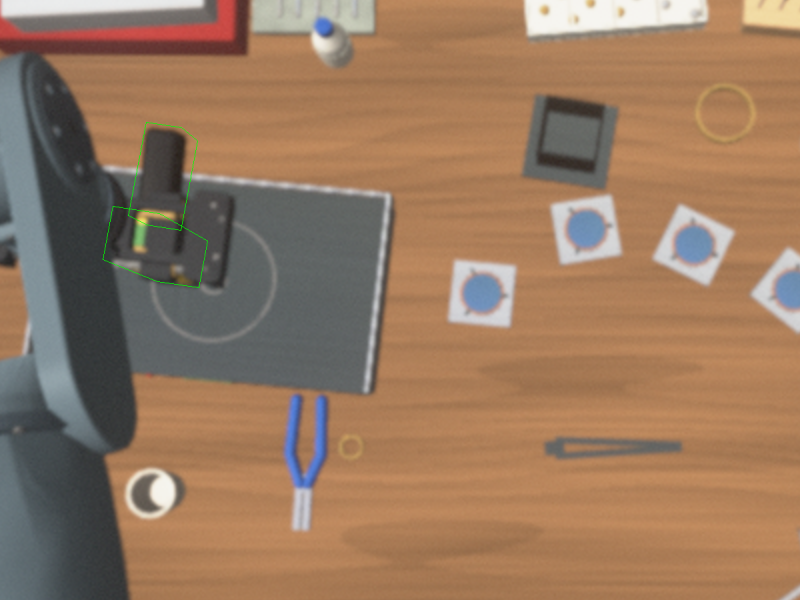

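The thermometer is held upright over the printed ring at about (210,285) in the crop. The tool pose agrees to about 3 mm, and the trays are still in place. I make a small correction and then hold for 2 s.

Request:
{"fn": "move_arm", "kwargs": {"targets": [{"grip":20,"tx":2,"ty":-1,"tz":0,"twist":0},{"grip":20,"tx":0,"ty":0,"tz":0,"twist":0},{"grip":20,"tx":0,"ty":0,"tz":0,"twist":0},{"grip":20,"tx":0,"ty":0,"tz":0,"twist":0},{"grip":20,"tx":0,"ty":0,"tz":0,"twist":0},{"grip":20,"tx":0,"ty":0,"tz":0,"twist":0},{"grip":20,"tx":0,"ty":0,"tz":0,"twist":0},{"grip":20,"tx":0,"ty":0,"tz":0,"twist":0}]}}

```text
clock: 8.42
ee_pos: [0.5439, 0.2851, 0.2397]
ee_rot: [-0.0, 0.999, -0.047, 0.0]
wrist_force: [0.5, -0.2, -1.6]
width: 0.0378
```

Request:
{"fn": "move_arm", "kwargs": {"targets": [{"grip":20,"tx":0,"ty":0,"tz":0,"twist":0},{"grip":20,"tx":0,"ty":0,"tz":0,"twist":0},{"grip":20,"tx":0,"ty":0,"tz":0,"twist":0},{"grip":20,"tx":0,"ty":0,"tz":0,"twist":0},{"grip":20,"tx":0,"ty":0,"tz":0,"twist":0},{"grip":20,"tx":0,"ty":0,"tz":0,"twist":0},{"grip":20,"tx":0,"ty":0,"tz":0,"twist":0},{"grip":20,"tx":0,"ty":0,"tz":0,"twist":0}]}}

```text
clock: 9.08
ee_pos: [0.5439, 0.2851, 0.2397]
ee_rot: [-0.0, 0.999, -0.047, 0.0]
wrist_force: [0.2, 0.2, -1.6]
width: 0.0379
```

Request:
{"fn": "move_arm", "kwargs": {"targets": [{"grip":20,"tx":0,"ty":0,"tz":0,"twist":0},{"grip":20,"tx":0,"ty":0,"tz":0,"twist":0},{"grip":20,"tx":0,"ty":0,"tz":0,"twist":0},{"grip":20,"tx":0,"ty":0,"tz":0,"twist":0},{"grip":20,"tx":0,"ty":0,"tz":0,"twist":0},{"grip":20,"tx":0,"ty":0,"tz":0,"twist":0},{"grip":20,"tx":0,"ty":0,"tz":0,"twist":0},{"grip":20,"tx":0,"ty":0,"tz":0,"twist":0}]}}

```text
clock: 9.75
ee_pos: [0.5439, 0.2851, 0.2397]
ee_rot: [0.0, 0.999, -0.047, 0.0]
wrist_force: [-0.3, -0.3, -2.1]
width: 0.0381
```

Run:
```python
from h import *
p,y,s=tool(); print(p,y)
go(.6945,-.0775,.238,-.152)
```

```text
[0.54392846 0.28507469 0.23973779] -0.09419528355225157
twist 0.058  tx 204 ty 336 tz 2  (final yaw -0.152)
```

Request:
{"fn": "move_arm", "kwargs": {"targets": [{"grip":20,"tx":0,"ty":0,"tz":0,"twist":0.058},{"grip":20,"tx":17,"ty":28,"tz":0,"twist":0},{"grip":20,"tx":17,"ty":28,"tz":0,"twist":0},{"grip":20,"tx":17,"ty":28,"tz":0,"twist":0},{"grip":20,"tx":17,"ty":28,"tz":0,"twist":0},{"grip":20,"tx":17,"ty":28,"tz":0,"twist":0},{"grip":20,"tx":17,"ty":28,"tz":0,"twist":0},{"grip":20,"tx":17,"ty":28,"tz":0,"twist":0}]}}

```text
clock: 10.42
ee_pos: [0.6323, 0.0718, 0.2398]
ee_rot: [-0.0, 0.997, -0.076, 0.0]
wrist_force: [0.6, 0.4, -2.0]
width: 0.0381
```

Request:
{"fn": "move_arm", "kwargs": {"targets": [{"grip":20,"tx":17,"ty":28,"tz":0,"twist":0},{"grip":20,"tx":17,"ty":28,"tz":0,"twist":0},{"grip":20,"tx":17,"ty":28,"tz":0,"twist":0},{"grip":20,"tx":17,"ty":28,"tz":0,"twist":0},{"grip":20,"tx":17,"ty":28,"tz":0,"twist":0},{"grip":20,"tx":0,"ty":0,"tz":0,"twist":0},{"grip":20,"tx":0,"ty":0,"tz":0,"twist":0},{"grip":20,"tx":0,"ty":0,"tz":0,"twist":0}]}}

```text
clock: 11.08
ee_pos: [0.6943, -0.0777, 0.2392]
ee_rot: [-0.0, 0.997, -0.076, -0.0]
wrist_force: [-0.5, -0.3, -1.6]
width: 0.0372
```

Run:
```python
from h import *
p,y,s=tool(); print(p,y)
go(.6945,-.0775,.097,-.152)
```

```text
[ 0.69429991 -0.07767909  0.23924029] -0.15263194252760776
twist -0.001  tx 0 ty -0 tz 142  (final yaw -0.152)
```

Request:
{"fn": "move_arm", "kwargs": {"targets": [{"grip":20,"tx":0,"ty":0,"tz":25,"twist":0},{"grip":20,"tx":0,"ty":0,"tz":30,"twist":0},{"grip":20,"tx":0,"ty":0,"tz":30,"twist":0},{"grip":20,"tx":0,"ty":0,"tz":30,"twist":0},{"grip":20,"tx":0,"ty":0,"tz":18,"twist":0},{"grip":20,"tx":0,"ty":0,"tz":6,"twist":0},{"grip":20,"tx":0,"ty":0,"tz":2,"twist":0},{"grip":20,"tx":0,"ty":0,"tz":0,"twist":0}]}}

```text
clock: 11.75
ee_pos: [0.6951, -0.0771, 0.0996]
ee_rot: [0.0, 0.997, -0.075, 0.0]
wrist_force: [0.7, -0.7, -1.7]
width: 0.0377
```

Request:
{"fn": "move_arm", "kwargs": {"targets": [{"grip":70,"tx":0,"ty":0,"tz":0,"twist":0},{"grip":80,"tx":0,"ty":0,"tz":0,"twist":0},{"grip":80,"tx":0,"ty":0,"tz":0,"twist":0},{"grip":80,"tx":0,"ty":0,"tz":0,"twist":0},{"grip":80,"tx":0,"ty":0,"tz":0,"twist":0},{"grip":80,"tx":0,"ty":0,"tz":0,"twist":0},{"grip":80,"tx":0,"ty":0,"tz":-20,"twist":0},{"grip":80,"tx":0,"ty":0,"tz":-30,"twist":0}]}}

```text
clock: 12.42
ee_pos: [0.692, -0.0774, 0.145]
ee_rot: [-0.001, 0.997, -0.076, -0.004]
wrist_force: [1.2, -0.5, 0.4]
width: 0.0797
```

Request:
{"fn": "move_arm", "kwargs": {"targets": [{"grip":80,"tx":0,"ty":0,"tz":-35,"twist":0},{"grip":80,"tx":0,"ty":0,"tz":-35,"twist":0},{"grip":80,"tx":-30,"ty":0,"tz":0,"twist":0},{"grip":80,"tx":-30,"ty":0,"tz":0,"twist":0}]}}

```text
clock: 12.75
ee_pos: [0.6373, -0.0697, 0.2224]
ee_rot: [0.001, 0.997, -0.076, 0.004]
wrist_force: [-1.2, 0.5, -0.2]
width: 0.0801
```

Run:
```python
from h import *
p,y,s=tool(); print(p,y,s["width"])
sp=[.5095,-.4241,-.269]; g=world(np.array([[-.092,0,0]]),sp)[0]; print(g)
go(g[0],g[1],.13,-.269)
```

```text
[ 0.63726288 -0.06972     0.22243915] -0.15234267026323473 0.08012501131608293
[ 0.42080858 -0.39964939  0.        ]
twist 0.117  tx -121 ty 376 tz 92  (final yaw -0.269)
```

Request:
{"fn": "move_arm", "kwargs": {"targets": [{"grip":60,"tx":0,"ty":0,"tz":0,"twist":0.117},{"grip":60,"tx":-10,"ty":32,"tz":0,"twist":0},{"grip":60,"tx":-10,"ty":35,"tz":0,"twist":0},{"grip":60,"tx":-10,"ty":35,"tz":0,"twist":0},{"grip":60,"tx":-10,"ty":35,"tz":0,"twist":0},{"grip":60,"tx":-10,"ty":35,"tz":0,"twist":0},{"grip":60,"tx":-10,"ty":35,"tz":0,"twist":0},{"grip":60,"tx":-10,"ty":35,"tz":0,"twist":0}]}}

```text
clock: 13.42
ee_pos: [0.5024, -0.2849, 0.219]
ee_rot: [0.0, 0.991, -0.134, 0.0]
wrist_force: [0.3, 0.2, 0.4]
width: 0.0599
```

Request:
{"fn": "move_arm", "kwargs": {"targets": [{"grip":60,"tx":-10,"ty":35,"tz":0,"twist":0},{"grip":60,"tx":-10,"ty":35,"tz":0,"twist":0},{"grip":60,"tx":-10,"ty":35,"tz":0,"twist":0},{"grip":60,"tx":-10,"ty":29,"tz":30,"twist":0},{"grip":60,"tx":0,"ty":0,"tz":30,"twist":0},{"grip":60,"tx":0,"ty":0,"tz":0,"twist":0},{"grip":60,"tx":0,"ty":0,"tz":0,"twist":0},{"grip":60,"tx":0,"ty":0,"tz":0,"twist":0}]}}

```text
clock: 14.08
ee_pos: [0.4306, -0.4012, 0.1609]
ee_rot: [0.0, 0.991, -0.134, 0.0]
wrist_force: [1.0, -0.6, -0.3]
width: 0.0601
```

Run:
```python
from h import *
p,y,s=tool(); print(p,y,s["width"])
go(.4208,-.3996,.043,-.269)
R=__import__("pickle").load(open("R.pkl","rb"))
t,q=fit("thermo",R["th"][1],masks("thermometer")); print(t,q)
```

```text
[ 0.43056586 -0.40121563  0.16085933] -0.26838197222267374 0.06007327130684656
twist 0.001  tx -10 ty 1 tz 118  (final yaw -0.269)
[ 0.69620071 -0.07721924 -0.14821266] [('top', np.float64(0.9)), ('scene', np.float64(0.88))]
```

Request:
{"fn": "move_arm", "kwargs": {"targets": [{"grip":60,"tx":-10,"ty":1,"tz":20,"twist":0},{"grip":60,"tx":0,"ty":0,"tz":30,"twist":0},{"grip":60,"tx":0,"ty":0,"tz":30,"twist":0},{"grip":60,"tx":0,"ty":0,"tz":25,"twist":0},{"grip":60,"tx":0,"ty":0,"tz":13,"twist":0},{"grip":60,"tx":0,"ty":0,"tz":0,"twist":0},{"grip":60,"tx":0,"ty":0,"tz":0,"twist":0},{"grip":60,"tx":0,"ty":0,"tz":0,"twist":0}]}}

```text
clock: 14.95
ee_pos: [0.421, -0.4008, 0.0435]
ee_rot: [0.001, 0.991, -0.134, 0.001]
wrist_force: [0.4, 0.0, 0.6]
width: 0.0603
```

Request:
{"fn": "move_arm", "kwargs": {"targets": [{"grip":5,"tx":0,"ty":0,"tz":0,"twist":0},{"grip":5,"tx":0,"ty":0,"tz":0,"twist":0},{"grip":5,"tx":0,"ty":0,"tz":0,"twist":0},{"grip":5,"tx":0,"ty":0,"tz":0,"twist":0},{"grip":5,"tx":0,"ty":0,"tz":0,"twist":0},{"grip":5,"tx":0,"ty":0,"tz":0,"twist":0},{"grip":5,"tx":0,"ty":0,"tz":0,"twist":0},{"grip":5,"tx":0,"ty":0,"tz":0,"twist":0}], "newtons": 50}}

```text
clock: 15.62
ee_pos: [0.4199, -0.3997, 0.0417]
ee_rot: [0.0, 0.991, -0.134, -0.0]
wrist_force: [-0.5, 0.0, 1.2]
width: 0.0191
```

Run:
```python
from h import *
p,y,s=tool(); print(p,y,s["width"],s["wrist_force"])
R=__import__("pickle").load(open("R.pkl","rb"))
t,q=fit("spat",[.5095,-.4241,-.269],masks("spatula")); print(t,q)
```

```text
[ 0.41986802 -0.39968804  0.04169649] -0.26916793121200744 0.019107322835642503 [-0.48319614  0.03273502  1.16813989]
[ 0.50959214 -0.42444291 -0.2585612 ] [('top', np.float64(0.43)), ('scene', np.float64(0.66))]
```

Request:
{"fn": "move_arm", "kwargs": {"targets": [{"grip":5,"tx":0,"ty":0,"tz":-10,"twist":0},{"grip":5,"tx":0,"ty":0,"tz":-25,"twist":0},{"grip":5,"tx":0,"ty":0,"tz":-30,"twist":0},{"grip":5,"tx":0,"ty":0,"tz":-30,"twist":0},{"grip":5,"tx":0,"ty":0,"tz":-15,"twist":0},{"grip":5,"tx":0,"ty":0,"tz":0,"twist":0}]}}

```text
clock: 16.32
ee_pos: [0.4215, -0.4018, 0.1564]
ee_rot: [0.003, 0.991, -0.134, 0.003]
wrist_force: [0.7, -1.4, -0.8]
width: 0.0194
```

```bash
cat >> h.py <<'E'
L=.093
def tcp(o,bz): # TCP pose for spatula origin pose o=(x,y,yaw), blade height bz
    return (o[0]-L*np.cos(o[2]),o[1]-L*np.sin(o[2]),bz+.0417,o[2])
def back(o,d): return (o[0]-d*np.cos(o[2]),o[1]-d*np.sin(o[2]),o[2])
def slot(y,x=0,p=(.5437,.2868,-.0945)):
    w=world(np.array([[x,y,0]]),p)[0]; return (w[0],w[1],p[2])
E
python3 - <<'E'
from h import *
p,y,s=tool(); print(p,y,s["width"],s["wrist_force"])
tr=(.5377,-.3050,-.710)
go(*tcp(back(tr,.105),.111))
E
```

```text
[ 0.42152428 -0.40180855  0.15643211] -0.26902749119343894 0.019373852790787485 [ 0.74158165 -1.38068374 -0.80993625]
twist 0.441  tx -173 ty -149 tz 4  (final yaw -0.710)
```

Request:
{"fn": "move_arm", "kwargs": {"targets": [{"grip":5,"tx":0,"ty":0,"tz":0,"twist":0.11},{"grip":5,"tx":0,"ty":0,"tz":0,"twist":0.11},{"grip":5,"tx":0,"ty":0,"tz":0,"twist":0.11},{"grip":5,"tx":0,"ty":0,"tz":0,"twist":0.111},{"grip":5,"tx":-25,"ty":-21,"tz":0,"twist":0},{"grip":5,"tx":-25,"ty":-21,"tz":0,"twist":0},{"grip":5,"tx":-25,"ty":-21,"tz":0,"twist":0},{"grip":5,"tx":-25,"ty":-21,"tz":0,"twist":0}]}}

```text
clock: 16.98
ee_pos: [0.3975, -0.2686, 0.1498]
ee_rot: [-0.001, 0.937, -0.348, -0.001]
wrist_force: [-0.3, 0.4, -1.3]
width: 0.0193
```

Request:
{"fn": "move_arm", "kwargs": {"targets": [{"grip":5,"tx":-25,"ty":-21,"tz":0,"twist":0},{"grip":5,"tx":-25,"ty":-21,"tz":0,"twist":0},{"grip":5,"tx":-23,"ty":-23,"tz":0,"twist":0},{"grip":5,"tx":0,"ty":0,"tz":30,"twist":0},{"grip":5,"tx":0,"ty":0,"tz":30,"twist":0},{"grip":5,"tx":0,"ty":0,"tz":15,"twist":0},{"grip":5,"tx":0,"ty":0,"tz":0,"twist":0},{"grip":5,"tx":0,"ty":0,"tz":0,"twist":0}]}}

```text
clock: 17.65
ee_pos: [0.3847, -0.1729, 0.0754]
ee_rot: [-0.001, 0.938, -0.348, -0.002]
wrist_force: [0.1, 0.0, -0.7]
width: 0.0194
```

```bash
cat >> h.py <<'E'
def trays(inits):
    tm=masks("tray_a"); out=[]
    for p in inits:
        t,q=fit("tray",p,tm); print("tray",np.round(t,4),[(c,float(v)) for c,v in q]); out.append(t)
    return out
E
python3 - <<'E'
from h import *
p,y,s=tool(); print(p,y,s["width"],s["wrist_force"])
T=trays([(.5377,-.3050,-.710)])
sp=back((p[0],p[1],y),-L)
go(*tcp(back((.5377,-.3050,-.710),.105),.0035))
overlay("scene",[("spat",sp,p[2]-.0417)]+[("tray",t,0) for t in T],"pics/o4.png",(130,150,370,330))
E
```

```text
[ 0.38469599 -0.17290503  0.07540441] -0.7102095099910435 0.01940307563073049 [ 0.10536095  0.01095006 -0.65713413]
tray [ 0.5375 -0.3061 -0.6707] [('top', 0.91), ('scene', 0.91)]
twist -0.000  tx 2 ty 0 tz 32  (final yaw -0.710)
```

View pics/o4.png

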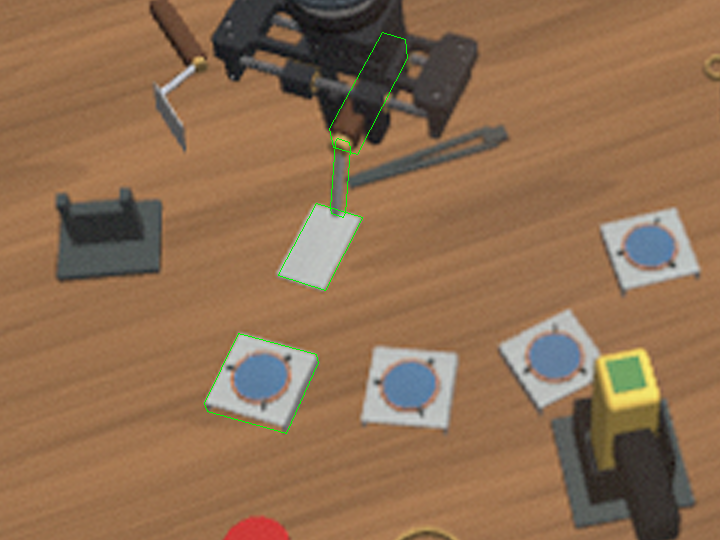

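The overlay of the held spatula fits, and the blade is lined up with tray_a at (262,380). Next: lower, slide in, lift.

Request:
{"fn": "move_arm", "kwargs": {"targets": [{"grip":5,"tx":1,"ty":0,"tz":16,"twist":-0.015},{"grip":5,"tx":1,"ty":0,"tz":12,"twist":0},{"grip":5,"tx":0,"ty":0,"tz":4,"twist":0},{"grip":5,"tx":0,"ty":0,"tz":0,"twist":0},{"grip":5,"tx":0,"ty":0,"tz":0,"twist":0},{"grip":5,"tx":0,"ty":0,"tz":0,"twist":0}]}}

```text
clock: 18.4
ee_pos: [0.3878, -0.1756, 0.0453]
ee_rot: [0.0, 0.94, -0.341, 0.001]
wrist_force: [-0.2, 0.3, -1.2]
width: 0.0196
```

Run:
```python
from h import *
p,y,s=tool(); print(p,y,s["width"],s["wrist_force"])
go(*tcp((.5376,-.3055,y),.0035))
```

```text
[ 0.38784932 -0.17559046  0.04534739] -0.6952670900549845 0.019631363925514046 [-0.1866848   0.31957838 -1.17842467]
twist -0.000  tx 105 ty 4 tz 0  (final yaw -0.695)
```

Request:
{"fn": "move_arm", "kwargs": {"targets": [{"grip":5,"tx":10,"ty":4,"tz":0,"twist":0},{"grip":5,"tx":18,"ty":0,"tz":0,"twist":0},{"grip":5,"tx":18,"ty":0,"tz":0,"twist":0},{"grip":5,"tx":18,"ty":0,"tz":0,"twist":0},{"grip":5,"tx":18,"ty":0,"tz":0,"twist":0},{"grip":5,"tx":16,"ty":0,"tz":0,"twist":0},{"grip":5,"tx":7,"ty":0,"tz":0,"twist":0},{"grip":5,"tx":0,"ty":0,"tz":0,"twist":0}]}}

```text
clock: 19.07
ee_pos: [0.4669, -0.2473, 0.0452]
ee_rot: [0.0, 0.94, -0.341, 0.001]
wrist_force: [-0.2, 0.1, -1.9]
width: 0.0192
```

Run:
```python
from h import *
p,y,s=tool(); print(p,y,s["width"],s["wrist_force"])
go(*tcp((.5376,-.3055,y),.0035))
T=trays([(.5376,-.3055,-.69)])
overlay("scene",[("spat",back((p[0],p[1],y),-L),p[2]-.0417)]+[("tray",t,0) for t in T],"pics/o5.png",(130,150,370,330))
```

```text
[ 0.46691285 -0.24729606  0.04521532] -0.6956216566468667 0.019197784576067755 [-0.16238975  0.08410868 -1.85275486]
twist -0.000  tx -1 ty -1 tz 0  (final yaw -0.696)
tray [ 0.538  -0.3063 -0.7147] [('scene', 0.9)]
```

View pics/o5.png

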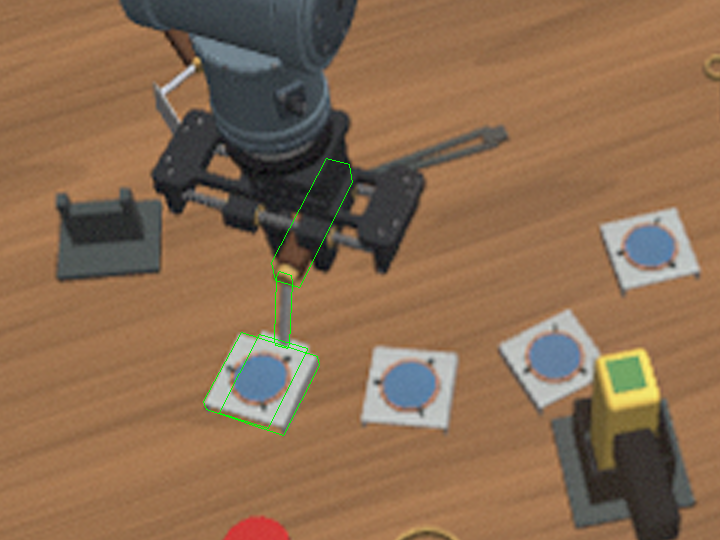

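The blade is fully under tray_a, centred, and the tray hasn't shifted. I lift it slowly.

Request:
{"fn": "move_arm", "kwargs": {"targets": [{"grip":5,"tx":0,"ty":0,"tz":-3,"twist":0},{"grip":5,"tx":0,"ty":0,"tz":-4,"twist":0},{"grip":5,"tx":0,"ty":0,"tz":-6,"twist":0},{"grip":5,"tx":0,"ty":0,"tz":-10,"twist":0},{"grip":5,"tx":0,"ty":0,"tz":-15,"twist":0},{"grip":5,"tx":0,"ty":0,"tz":-20,"twist":0},{"grip":5,"tx":0,"ty":0,"tz":-20,"twist":0},{"grip":5,"tx":0,"ty":0,"tz":-14,"twist":0}]}}

```text
clock: 19.98
ee_pos: [0.466, -0.2459, 0.1393]
ee_rot: [0.0, 0.94, -0.341, 0.001]
wrist_force: [1.0, 0.0, -1.6]
width: 0.0196
```

Request:
{"fn": "move_arm", "kwargs": {"targets": [{"grip":5,"tx":0,"ty":0,"tz":-8,"twist":-0.03},{"grip":5,"tx":0,"ty":0,"tz":-4,"twist":-0.06},{"grip":5,"tx":0,"ty":0,"tz":0,"twist":-0.08},{"grip":5,"tx":0,"ty":0,"tz":0,"twist":-0.1},{"grip":5,"tx":0,"ty":0,"tz":0,"twist":-0.1},{"grip":5,"tx":0,"ty":0,"tz":0,"twist":-0.1},{"grip":5,"tx":0,"ty":0,"tz":0,"twist":-0.08},{"grip":5,"tx":0,"ty":0,"tz":0,"twist":-0.05}]}}

```text
clock: 20.65
ee_pos: [0.4654, -0.2455, 0.1496]
ee_rot: [0.0, 0.999, -0.045, 0.0]
wrist_force: [0.4, -0.7, -2.1]
width: 0.0191
```

Run:
```python
from h import *
p,y,s=tool(); print(p,y,s["width"],s["wrist_force"])
for yy in (.12,.04,-.04,-.12): print(yy,np.round(tcp(slot(yy),.1),3))
go(*tcp(slot(.12),.105))
overlay("scene",[("spat",back((p[0],p[1],y),-L),p[2]-.0417)],"pics/o6.png",(130,150,370,330))
```

```text
[ 0.46543236 -0.24549148  0.14955592] -0.09095399712694986 0.01909456586813909 [ 0.36502068 -0.70071586 -2.11930412]
0.12 [ 0.462  0.415  0.142 -0.094]
0.04 [ 0.455  0.335  0.142 -0.094]
-0.04 [ 0.447  0.256  0.142 -0.094]
-0.12 [ 0.44   0.176  0.142 -0.094]
twist 0.004  tx -65 ty -657 tz 3  (final yaw -0.094)
```

View pics/o6.png

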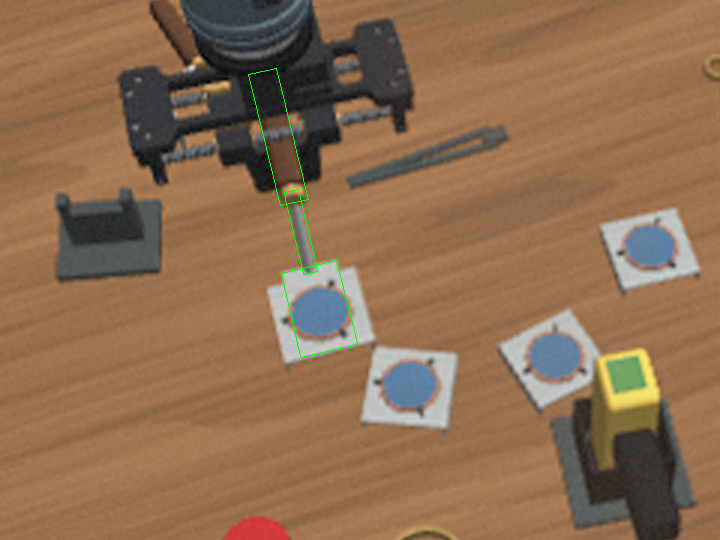

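Tray_a sits level on the blade at (320,315). I carry it to the far-left slot with gentle ramps.

Request:
{"fn": "move_arm", "kwargs": {"targets": [{"grip":5,"tx":-1,"ty":-6,"tz":0,"twist":0},{"grip":5,"tx":-1,"ty":-12,"tz":0,"twist":0},{"grip":5,"tx":-2,"ty":-18,"tz":0,"twist":0},{"grip":5,"tx":-2,"ty":-24,"tz":0,"twist":0},{"grip":5,"tx":-2,"ty":-24,"tz":0,"twist":0},{"grip":5,"tx":-2,"ty":-24,"tz":0,"twist":0},{"grip":5,"tx":-2,"ty":-24,"tz":0,"twist":0},{"grip":5,"tx":-2,"ty":-24,"tz":0,"twist":0}]}}

```text
clock: 21.37
ee_pos: [0.4658, -0.0867, 0.1488]
ee_rot: [-0.0, 0.999, -0.048, 0.0]
wrist_force: [0.5, -0.0, -2.0]
width: 0.0195
```

Request:
{"fn": "move_arm", "kwargs": {"targets": [{"grip":5,"tx":-2,"ty":-24,"tz":0,"twist":0},{"grip":5,"tx":-2,"ty":-24,"tz":0,"twist":0},{"grip":5,"tx":-2,"ty":-24,"tz":0,"twist":0},{"grip":5,"tx":-2,"ty":-24,"tz":0,"twist":0},{"grip":5,"tx":-2,"ty":-24,"tz":0,"twist":0},{"grip":5,"tx":-2,"ty":-24,"tz":0,"twist":0},{"grip":5,"tx":-2,"ty":-24,"tz":0,"twist":0},{"grip":5,"tx":-2,"ty":-24,"tz":0,"twist":0}]}}

```text
clock: 22.03
ee_pos: [0.4677, 0.1059, 0.1489]
ee_rot: [-0.0, 0.999, -0.048, 0.0]
wrist_force: [0.7, 0.2, -2.7]
width: 0.0196
```

Request:
{"fn": "move_arm", "kwargs": {"targets": [{"grip":5,"tx":-2,"ty":-24,"tz":0,"twist":0},{"grip":5,"tx":-2,"ty":-24,"tz":0,"twist":0},{"grip":5,"tx":-2,"ty":-24,"tz":0,"twist":0},{"grip":5,"tx":-2,"ty":-24,"tz":0,"twist":0},{"grip":5,"tx":-2,"ty":-24,"tz":0,"twist":0},{"grip":5,"tx":-2,"ty":-24,"tz":0,"twist":0},{"grip":5,"tx":-2,"ty":-24,"tz":0,"twist":0},{"grip":5,"tx":-2,"ty":-24,"tz":0,"twist":0}]}}

```text
clock: 22.7
ee_pos: [0.4697, 0.2983, 0.1488]
ee_rot: [-0.0, 0.999, -0.048, -0.0]
wrist_force: [0.9, 0.2, -2.8]
width: 0.0194
```

Request:
{"fn": "move_arm", "kwargs": {"targets": [{"grip":5,"tx":-2,"ty":-24,"tz":0,"twist":0},{"grip":5,"tx":-2,"ty":-24,"tz":0,"twist":0},{"grip":5,"tx":-2,"ty":-24,"tz":0,"twist":0},{"grip":5,"tx":-1,"ty":-18,"tz":0,"twist":0},{"grip":5,"tx":-1,"ty":-12,"tz":0,"twist":0},{"grip":5,"tx":-1,"ty":-6,"tz":0,"twist":0},{"grip":5,"tx":0,"ty":0,"tz":0,"twist":0},{"grip":5,"tx":0,"ty":0,"tz":0,"twist":0}]}}

```text
clock: 23.37
ee_pos: [0.4718, 0.4044, 0.1484]
ee_rot: [0.0, 0.999, -0.048, -0.0]
wrist_force: [0.4, 0.3, -2.8]
width: 0.0194
```

Run:
```python
from h import *
p,y,s=tool(); print(p,y,s["width"],s["wrist_force"])
go(*tcp(slot(.12),.061))
o=back((p[0],p[1],y),-L); t,q=fit("tray",o,masks("tray_a"),p[2]-.0417-.009); print("spat",o,"tray",t,q)
overlay("scene",[("tray",t,p[2]-.0507)],"pics/o7.png",(340,80,580,260))
```

```text
[0.47180458 0.40440853 0.14842829] -0.09517148214874967 0.01938651215129962 [ 0.43436377  0.27624752 -2.75096014]
twist -0.001  tx -10 ty -10 tz 46  (final yaw -0.094)
spat (np.float64(0.5643837237069845), np.float64(0.3955709349434976), np.float64(-0.09517148214874967)) tray [ 0.56769243  0.39504791 -0.08799873] [('top', np.float64(0.96)), ('scene', np.float64(0.87))]
```

View pics/o7.png

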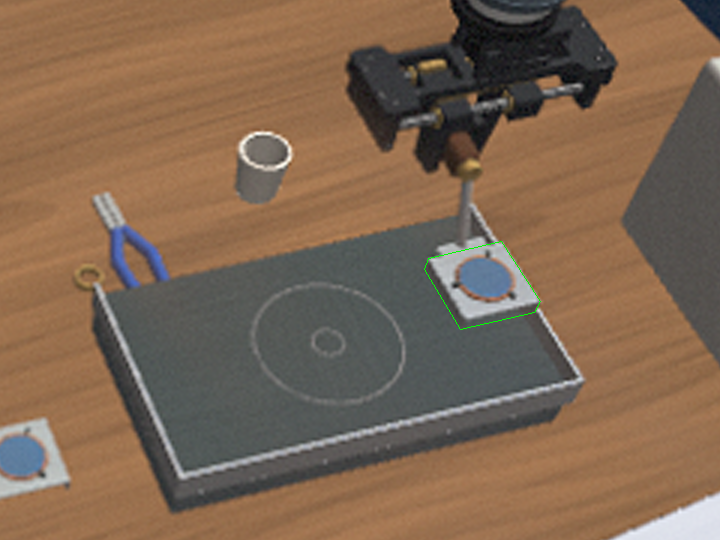

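Request:
{"fn": "move_arm", "kwargs": {"targets": [{"grip":5,"tx":-4,"ty":-4,"tz":0,"twist":0},{"grip":5,"tx":-6,"ty":-5,"tz":0,"twist":0},{"grip":5,"tx":0,"ty":0,"tz":6,"twist":0},{"grip":5,"tx":0,"ty":0,"tz":10,"twist":0},{"grip":5,"tx":0,"ty":0,"tz":12,"twist":0},{"grip":5,"tx":0,"ty":0,"tz":8,"twist":0},{"grip":5,"tx":0,"ty":0,"tz":4,"twist":0},{"grip":5,"tx":0,"ty":0,"tz":0,"twist":0}]}}

```text
clock: 24.28
ee_pos: [0.4621, 0.4139, 0.1063]
ee_rot: [0.001, 0.999, -0.048, -0.002]
wrist_force: [-0.6, -0.2, -3.8]
width: 0.0191
```

Request:
{"fn": "move_arm", "kwargs": {"targets": [{"grip":5,"tx":0,"ty":0,"tz":1,"twist":0},{"grip":5,"tx":0,"ty":0,"tz":1,"twist":0},{"grip":5,"tx":0,"ty":0,"tz":1,"twist":0},{"grip":5,"tx":0,"ty":0,"tz":1,"twist":0},{"grip":5,"tx":0,"ty":0,"tz":2,"twist":0},{"grip":5,"tx":0,"ty":0,"tz":2,"twist":0},{"grip":5,"tx":0,"ty":0,"tz":2,"twist":0},{"grip":5,"tx":0,"ty":0,"tz":0,"twist":0}]}}

```text
clock: 24.95
ee_pos: [0.463, 0.4146, 0.0982]
ee_rot: [0.0, 0.999, -0.048, -0.0]
wrist_force: [-0.9, -1.0, -0.7]
width: 0.0193
```

Run:
```python
from h import *
p,y,s=tool(); print(p,y,s["width"],s["wrist_force"])
go(*tcp(slot(.12),.054))
```

```text
[0.46304234 0.41460648 0.09820686] -0.09518657040728336 0.0193181744053253 [-0.87597569 -1.00685229 -0.72255063]
twist -0.001  tx -1 ty -0 tz 3  (final yaw -0.094)
```

Request:
{"fn": "move_arm", "kwargs": {"targets": [{"grip":5,"tx":0,"ty":0,"tz":2,"twist":0},{"grip":5,"tx":0,"ty":0,"tz":0,"twist":0},{"grip":5,"tx":-4,"ty":0,"tz":0,"twist":0},{"grip":5,"tx":-8,"ty":0,"tz":0,"twist":0},{"grip":5,"tx":-16,"ty":0,"tz":0,"twist":0},{"grip":5,"tx":-25,"ty":0,"tz":0,"twist":0},{"grip":5,"tx":-25,"ty":0,"tz":0,"twist":0},{"grip":5,"tx":-25,"ty":0,"tz":0,"twist":0}]}}

```text
clock: 25.62
ee_pos: [0.359, 0.4244, 0.0966]
ee_rot: [-0.0, 0.999, -0.048, -0.0]
wrist_force: [0.1, 0.6, -1.9]
width: 0.0196
```

Run:
```python
from h import *
p,y,s=tool(); print(p,y,s["width"],s["wrist_force"])
T=trays([(.5854,-.2036,-.467),(.6012,-.0908,.1437),(.5327,.017,-.093)])
t,q=fit("tray",slot(.12),masks("tray_a"),.05); print(t,q,slot(.12))
overlay("scene",[("tray",t,.05)],"pics/o8.png",(200,80,580,360))
b=tcp(back(T[0],.105),.1)
go(p[0],p[1],.1417,b[3]); 
go(*b)
```

```text
[0.35901621 0.4243913  0.09658877] -0.09552308807431466 0.019568055661914267 [ 0.07906552  0.63777246 -1.93516561]
tray [ 0.5831 -0.2023 -0.4705] [('top', 0.91), ('scene', 0.92)]
tray [ 0.6008 -0.0915  0.1656] [('top', 0.93), ('scene', 0.79)]
tray [ 0.5329  0.0172 -0.0989] [('top', 0.94), ('scene', 0.85)]
[ 0.55818096  0.40666684 -0.1012061 ] [('top', np.float64(0.96)), ('scene', np.float64(0.89))] (np.float64(0.5550231293622128), np.float64(0.40626458362814727), -0.0945)
twist 0.374  tx -2 ty 1 tz -45  (final yaw -0.471)
twist 0.374  tx 284 ty 458 tz -45  (final yaw -0.471)
```

View pics/o8.png

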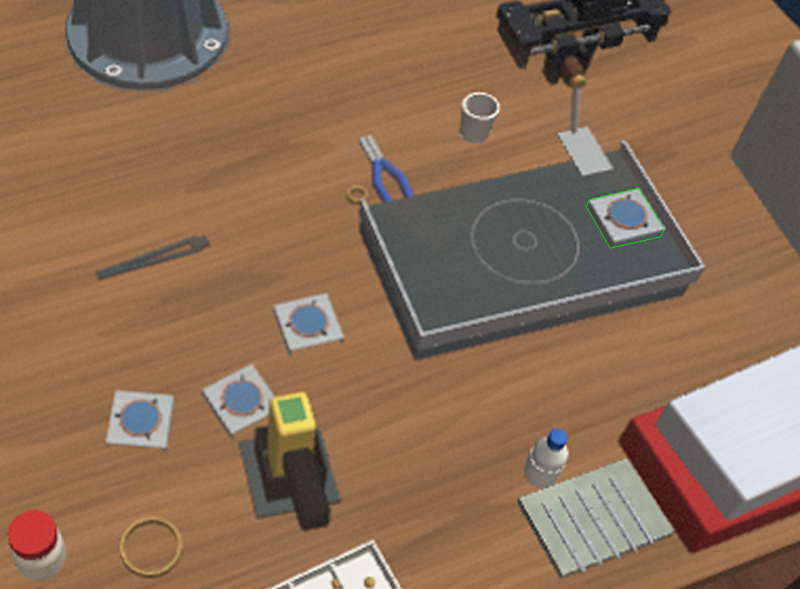

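Tray_a rests flat at slot y=+0.12 and the other trays haven't moved. Next is tray_b.

Request:
{"fn": "move_arm", "kwargs": {"targets": [{"grip":5,"tx":0,"ty":0,"tz":-25,"twist":0},{"grip":5,"tx":0,"ty":0,"tz":-20,"twist":0.08},{"grip":5,"tx":0,"ty":0,"tz":0,"twist":0.1},{"grip":5,"tx":0,"ty":0,"tz":0,"twist":0.1},{"grip":5,"tx":0,"ty":0,"tz":0,"twist":0.094},{"grip":5,"tx":20,"ty":32,"tz":0,"twist":0},{"grip":5,"tx":20,"ty":32,"tz":0,"twist":0},{"grip":5,"tx":20,"ty":32,"tz":0,"twist":0}]}}

```text
clock: 26.73
ee_pos: [0.371, 0.3106, 0.1414]
ee_rot: [0.0, 0.973, -0.232, 0.0]
wrist_force: [1.2, -1.2, -0.7]
width: 0.0194
```

Request:
{"fn": "move_arm", "kwargs": {"targets": [{"grip":5,"tx":20,"ty":32,"tz":0,"twist":0},{"grip":5,"tx":20,"ty":32,"tz":0,"twist":0},{"grip":5,"tx":20,"ty":32,"tz":0,"twist":0},{"grip":5,"tx":20,"ty":32,"tz":0,"twist":0},{"grip":5,"tx":20,"ty":32,"tz":0,"twist":0},{"grip":5,"tx":20,"ty":32,"tz":0,"twist":0},{"grip":5,"tx":20,"ty":32,"tz":0,"twist":0},{"grip":5,"tx":20,"ty":32,"tz":0,"twist":0}]}}

```text
clock: 27.4
ee_pos: [0.3979, 0.0088, 0.142]
ee_rot: [0.0, 0.973, -0.233, 0.001]
wrist_force: [0.1, -0.0, -1.4]
width: 0.0194
```

Request:
{"fn": "move_arm", "kwargs": {"targets": [{"grip":5,"tx":20,"ty":32,"tz":0,"twist":0},{"grip":5,"tx":20,"ty":32,"tz":0,"twist":0},{"grip":5,"tx":20,"ty":32,"tz":0,"twist":0},{"grip":5,"tx":4,"ty":10,"tz":0,"twist":0},{"grip":5,"tx":0,"ty":0,"tz":20,"twist":0},{"grip":5,"tx":0,"ty":0,"tz":25,"twist":0},{"grip":5,"tx":0,"ty":0,"tz":15,"twist":0},{"grip":5,"tx":0,"ty":0,"tz":0,"twist":0}]}}

```text
clock: 28.07
ee_pos: [0.4046, -0.1115, 0.0788]
ee_rot: [-0.001, 0.972, -0.233, -0.003]
wrist_force: [-0.1, 0.5, -2.1]
width: 0.0191
```

Run:
```python
from h import *
p,y,s=tool(); print(p,y,s["width"],s["wrist_force"])
T=trays([(.584,-.203,-.468)])
go(*tcp(back((.584,-.203,-.469),.105),.0035))
```

```text
[ 0.40457988 -0.11146458  0.07878978] -0.4705861442505155 0.019093724786484283 [-0.08706336  0.47758746 -2.1336923 ]
tray [ 0.5839 -0.2035 -0.46  ] [('top', 0.92), ('scene', 0.9)]
twist -0.000  tx -0 ty 1 tz 37  (final yaw -0.469)
```

Request:
{"fn": "move_arm", "kwargs": {"targets": [{"grip":5,"tx":0,"ty":1,"tz":16,"twist":0},{"grip":5,"tx":0,"ty":0,"tz":12,"twist":0},{"grip":5,"tx":0,"ty":0,"tz":5,"twist":0},{"grip":5,"tx":0,"ty":0,"tz":0,"twist":0},{"grip":5,"tx":0,"ty":0,"tz":0,"twist":0},{"grip":5,"tx":0,"ty":0,"tz":0,"twist":0}]}}

```text
clock: 28.77
ee_pos: [0.4072, -0.1137, 0.0496]
ee_rot: [0.0, 0.973, -0.232, 0.001]
wrist_force: [-0.2, -0.6, -0.5]
width: 0.0193
```

Run:
```python
from h import *
p,y,s=tool(); print(p,y,s["width"],s["wrist_force"])
go(*tcp((.584,-.203,y),.0035))
```

```text
[ 0.40718893 -0.11370203  0.04957314] -0.4690317143422401 0.01925785113275827 [-0.21437437 -0.58729797 -0.50874406]
twist -0.000  tx 105 ty -0 tz 4  (final yaw -0.469)
```

Request:
{"fn": "move_arm", "kwargs": {"targets": [{"grip":5,"tx":8,"ty":0,"tz":4,"twist":0},{"grip":5,"tx":14,"ty":0,"tz":0,"twist":0},{"grip":5,"tx":18,"ty":0,"tz":0,"twist":0},{"grip":5,"tx":18,"ty":0,"tz":0,"twist":0},{"grip":5,"tx":18,"ty":0,"tz":0,"twist":0},{"grip":5,"tx":16,"ty":0,"tz":0,"twist":0},{"grip":5,"tx":12,"ty":0,"tz":0,"twist":0},{"grip":5,"tx":0,"ty":0,"tz":0,"twist":0}]}}

```text
clock: 29.43
ee_pos: [0.5019, -0.1621, 0.046]
ee_rot: [0.001, 0.973, -0.233, 0.002]
wrist_force: [-0.0, 0.5, -0.3]
width: 0.0195
```

Run:
```python
from h import *
p,y,s=tool(); print(p,y,s["wrist_force"]); go(*tcp((.584,-.203,y),.0035))
trays([(.584,-.203,-.469)])
```

```text
[ 0.50194779 -0.16207956  0.04602191] -0.4693973744501781 [-0.01617237  0.527338   -0.26120697]
twist -0.000  tx -1 ty -1 tz 1  (final yaw -0.469)
tray [ 0.5792 -0.2014 -0.4512] [('scene', 0.84)]
```

Request:
{"fn": "move_arm", "kwargs": {"targets": [{"grip":5,"tx":0,"ty":0,"tz":-3,"twist":0},{"grip":5,"tx":0,"ty":0,"tz":-4,"twist":0},{"grip":5,"tx":0,"ty":0,"tz":-6,"twist":0},{"grip":5,"tx":0,"ty":0,"tz":-10,"twist":0},{"grip":5,"tx":0,"ty":0,"tz":-15,"twist":0},{"grip":5,"tx":0,"ty":0,"tz":-20,"twist":0},{"grip":5,"tx":0,"ty":0,"tz":-20,"twist":0},{"grip":5,"tx":0,"ty":0,"tz":-14,"twist":0}]}}

```text
clock: 30.3
ee_pos: [0.4997, -0.1606, 0.1393]
ee_rot: [0.0, 0.973, -0.232, 0.001]
wrist_force: [-0.5, -0.4, -3.0]
width: 0.019
```

Request:
{"fn": "move_arm", "kwargs": {"targets": [{"grip":5,"tx":0,"ty":0,"tz":-8,"twist":-0.03},{"grip":5,"tx":0,"ty":0,"tz":-4,"twist":-0.06},{"grip":5,"tx":0,"ty":0,"tz":0,"twist":-0.08},{"grip":5,"tx":0,"ty":0,"tz":0,"twist":-0.08},{"grip":5,"tx":0,"ty":0,"tz":0,"twist":-0.07},{"grip":5,"tx":0,"ty":0,"tz":0,"twist":-0.04},{"grip":5,"tx":0,"ty":0,"tz":0,"twist":-0.014},{"grip":5,"tx":0,"ty":0,"tz":0,"twist":0}]}}

```text
clock: 30.97
ee_pos: [0.4992, -0.1603, 0.1492]
ee_rot: [0.0, 0.999, -0.048, 0.0]
wrist_force: [-0.1, 0.2, -2.9]
width: 0.0195
```

Request:
{"fn": "move_arm", "kwargs": {"targets": [{"grip":5,"tx":-1,"ty":-6,"tz":0,"twist":0},{"grip":5,"tx":-2,"ty":-12,"tz":0,"twist":0},{"grip":5,"tx":-3,"ty":-18,"tz":0,"twist":0},{"grip":5,"tx":-5,"ty":-24,"tz":0,"twist":0},{"grip":5,"tx":-5,"ty":-24,"tz":0,"twist":0},{"grip":5,"tx":-5,"ty":-24,"tz":0,"twist":0},{"grip":5,"tx":-5,"ty":-24,"tz":0,"twist":0},{"grip":5,"tx":-5,"ty":-24,"tz":0,"twist":0}]}}

```text
clock: 31.63
ee_pos: [0.4824, 0.0001, 0.1486]
ee_rot: [-0.0, 0.999, -0.048, -0.0]
wrist_force: [0.2, 0.9, -2.1]
width: 0.0193
```

Request:
{"fn": "move_arm", "kwargs": {"targets": [{"grip":5,"tx":-5,"ty":-24,"tz":0,"twist":0},{"grip":5,"tx":-5,"ty":-24,"tz":0,"twist":0},{"grip":5,"tx":-5,"ty":-24,"tz":0,"twist":0},{"grip":5,"tx":-5,"ty":-24,"tz":0,"twist":0},{"grip":5,"tx":-5,"ty":-24,"tz":0,"twist":0},{"grip":5,"tx":-5,"ty":-24,"tz":0,"twist":0},{"grip":5,"tx":-5,"ty":-24,"tz":0,"twist":0},{"grip":5,"tx":-5,"ty":-24,"tz":0,"twist":0}]}}

```text
clock: 32.3
ee_pos: [0.4604, 0.1949, 0.1487]
ee_rot: [-0.0, 0.999, -0.048, -0.0]
wrist_force: [0.9, 1.0, -3.1]
width: 0.019
```

Request:
{"fn": "move_arm", "kwargs": {"targets": [{"grip":5,"tx":-5,"ty":-24,"tz":0,"twist":0},{"grip":5,"tx":-5,"ty":-24,"tz":0,"twist":0},{"grip":5,"tx":-5,"ty":-24,"tz":0,"twist":0},{"grip":5,"tx":-3,"ty":-18,"tz":0,"twist":0},{"grip":5,"tx":-2,"ty":-12,"tz":0,"twist":0},{"grip":5,"tx":0,"ty":-6,"tz":0,"twist":0},{"grip":5,"tx":0,"ty":0,"tz":0,"twist":0},{"grip":5,"tx":0,"ty":0,"tz":0,"twist":0}]}}

```text
clock: 32.97
ee_pos: [0.4517, 0.302, 0.1485]
ee_rot: [0.0, 0.999, -0.047, -0.0]
wrist_force: [0.3, 0.1, -2.8]
width: 0.0192
```

```bash
cat >> h.py <<'E'
def held(sy):
    p,y,s=tool(); print(p,y,s["width"],s["wrist_force"])
    go(*tcp(slot(sy),.064))
    o=back((p[0],p[1],y),-L); t,q=fit("tray",o,masks("tray_a"),p[2]-.0417-.009); print("spat",np.round(o,4),"tray",np.round(t,4),q)
E
python3 -c "
from h import *
held(.04)"
```

```text
[0.45172551 0.3019871  0.14846563] -0.09487468053304506 0.01920290658320862 [ 0.33343366  0.07253438 -2.84441147]
twist -0.000  tx -0 ty -34 tz 43  (final yaw -0.094)
spat [ 0.5443  0.2932 -0.0949] tray [ 0.547   0.2933 -0.0902] [('top', np.float64(0.91)), ('scene', np.float64(0.88))]
```

Request:
{"fn": "move_arm", "kwargs": {"targets": [{"grip":5,"tx":0,"ty":-6,"tz":0,"twist":0},{"grip":5,"tx":0,"ty":-11,"tz":0,"twist":0},{"grip":5,"tx":0,"ty":-11,"tz":6,"twist":0},{"grip":5,"tx":0,"ty":-6,"tz":10,"twist":0},{"grip":5,"tx":0,"ty":0,"tz":12,"twist":0},{"grip":5,"tx":0,"ty":0,"tz":8,"twist":0},{"grip":5,"tx":0,"ty":0,"tz":4,"twist":0},{"grip":5,"tx":0,"ty":0,"tz":0,"twist":0}]}}

```text
clock: 33.83
ee_pos: [0.4538, 0.3353, 0.1063]
ee_rot: [0.001, 0.999, -0.048, -0.002]
wrist_force: [-0.2, 0.2, -3.1]
width: 0.0194
```

Request:
{"fn": "move_arm", "kwargs": {"targets": [{"grip":5,"tx":0,"ty":0,"tz":1,"twist":0},{"grip":5,"tx":0,"ty":0,"tz":1,"twist":0},{"grip":5,"tx":0,"ty":0,"tz":1,"twist":0},{"grip":5,"tx":0,"ty":0,"tz":2,"twist":0},{"grip":5,"tx":0,"ty":0,"tz":2,"twist":0},{"grip":5,"tx":0,"ty":0,"tz":2,"twist":0},{"grip":5,"tx":0,"ty":0,"tz":2,"twist":0},{"grip":5,"tx":0,"ty":0,"tz":0,"twist":0}]}}

```text
clock: 34.5
ee_pos: [0.4551, 0.336, 0.0973]
ee_rot: [0.0, 0.999, -0.048, -0.0]
wrist_force: [0.3, -0.1, -1.9]
width: 0.0195
```

Run:
```python
from h import *
p,y,s=tool(); print(p,y,s["width"],s["wrist_force"])
go(*tcp(slot(.04),.0545))
```

```text
[0.45508097 0.33602823 0.09729851] -0.09522571583373134 0.01953677617599717 [ 0.31337922 -0.07155796 -1.93833781]
twist -0.001  tx -0 ty 1 tz 1  (final yaw -0.095)
```

Request:
{"fn": "move_arm", "kwargs": {"targets": [{"grip":5,"tx":0,"ty":0,"tz":1,"twist":0},{"grip":5,"tx":0,"ty":0,"tz":0,"twist":0},{"grip":5,"tx":-4,"ty":0,"tz":0,"twist":0},{"grip":5,"tx":-8,"ty":0,"tz":0,"twist":0},{"grip":5,"tx":-16,"ty":0,"tz":0,"twist":0},{"grip":5,"tx":-25,"ty":0,"tz":0,"twist":0},{"grip":5,"tx":-25,"ty":0,"tz":0,"twist":0},{"grip":5,"tx":-25,"ty":0,"tz":0,"twist":0}]}}

```text
clock: 35.17
ee_pos: [0.351, 0.3458, 0.0965]
ee_rot: [0.0, 0.999, -0.048, -0.0]
wrist_force: [-0.7, 0.3, -1.8]
width: 0.0198
```

```bash
cat >> h.py <<'E'
def after(placed,todo):
    p,y,s=tool(); print(p,y,s["width"],s["wrist_force"]); tm=masks("tray_a")
    for sy in placed:
        t,q=fit("tray",slot(sy),tm,.05); d=np.array(t[:2])-slot(0)[:2]; c,sn=np.cos(.0945),-np.sin(.0945)
        print("placed",sy,"plate xy",np.round([c*d[0]+sn*d[1],-sn*d[0]+c*d[1]],4),[(k,float(v)) for k,v in q])
    T=trays(todo)
    if T: go(*tcp(back(T[0],.105),.1))
E
python3 - <<'E'
from h import *
after([.12,.04],[(.601,-.0912,.155),(.5328,.0171,-.095)])
E
```

```text
[0.35095055 0.34575418 0.09651657] -0.09556445077336494 0.01983237624487348 [-0.66672296  0.33668384 -1.76606741]
placed 0.12 plate xy [0.003  0.1206] [('top', 0.95), ('scene', 0.86)]
placed 0.04 plate xy [0.0036 0.0424] [('top', 0.94), ('scene', 0.87)]
tray [ 0.6006 -0.091   0.1568] [('top', 0.94), ('scene', 0.84)]
tray [ 0.5329  0.0171 -0.0847] [('top', 0.91), ('scene', 0.87)]
twist -0.253  tx -22 ty 470 tz -45  (final yaw 0.157)
```

Request:
{"fn": "move_arm", "kwargs": {"targets": [{"grip":5,"tx":0,"ty":0,"tz":-25,"twist":0},{"grip":5,"tx":0,"ty":0,"tz":-20,"twist":0},{"grip":5,"tx":0,"ty":0,"tz":0,"twist":-0.1},{"grip":5,"tx":0,"ty":0,"tz":0,"twist":-0.1},{"grip":5,"tx":0,"ty":0,"tz":0,"twist":-0.053},{"grip":5,"tx":-1,"ty":33,"tz":0,"twist":0},{"grip":5,"tx":-2,"ty":33,"tz":0,"twist":0},{"grip":5,"tx":-2,"ty":33,"tz":0,"twist":0}]}}

```text
clock: 36.23
ee_pos: [0.3638, 0.2463, 0.1416]
ee_rot: [0.0, 0.997, 0.079, 0.0]
wrist_force: [0.2, 0.1, -0.9]
width: 0.0193
```

Request:
{"fn": "move_arm", "kwargs": {"targets": [{"grip":5,"tx":-2,"ty":33,"tz":0,"twist":0},{"grip":5,"tx":-2,"ty":33,"tz":0,"twist":0},{"grip":5,"tx":-2,"ty":33,"tz":0,"twist":0},{"grip":5,"tx":-2,"ty":33,"tz":0,"twist":0},{"grip":5,"tx":-2,"ty":33,"tz":0,"twist":0},{"grip":5,"tx":-2,"ty":33,"tz":0,"twist":0},{"grip":5,"tx":-2,"ty":33,"tz":0,"twist":0},{"grip":5,"tx":-2,"ty":33,"tz":0,"twist":0}]}}

```text
clock: 36.9
ee_pos: [0.3893, -0.0182, 0.142]
ee_rot: [0.0, 0.997, 0.078, 0.0]
wrist_force: [0.6, -0.4, -1.4]
width: 0.0191
```

Request:
{"fn": "move_arm", "kwargs": {"targets": [{"grip":5,"tx":-1,"ty":33,"tz":0,"twist":0},{"grip":5,"tx":0,"ty":33,"tz":0,"twist":0},{"grip":5,"tx":0,"ty":33,"tz":0,"twist":0},{"grip":5,"tx":0,"ty":8,"tz":0,"twist":0},{"grip":5,"tx":0,"ty":0,"tz":25,"twist":0},{"grip":5,"tx":0,"ty":0,"tz":25,"twist":0},{"grip":5,"tx":0,"ty":0,"tz":10,"twist":0},{"grip":5,"tx":0,"ty":0,"tz":0,"twist":0}]}}

```text
clock: 37.57
ee_pos: [0.4028, -0.1206, 0.0793]
ee_rot: [-0.002, 0.997, 0.079, -0.002]
wrist_force: [-0.4, 0.6, -1.9]
width: 0.0193
```

Run:
```python
from h import *
p,y,s=tool(); print(p,y,s["width"],s["wrist_force"])
T=trays([(.6007,-.0912,.155),(.5328,.0171,-.095)])
go(*tcp(back((.6007,-.0912,.155),.105),.0035))
```

```text
[ 0.40284587 -0.12059728  0.0793036 ] 0.1572189650429456 0.019339296801428183 [-0.35049647  0.59933283 -1.90050201]
tray [ 0.6012 -0.0912  0.1571] [('top', 0.95), ('scene', 0.78)]
tray [ 0.5328  0.0169 -0.0984] [('top', 0.95), ('scene', 0.82)]
twist 0.003  tx -1 ty -0 tz 38  (final yaw 0.155)
```

Request:
{"fn": "move_arm", "kwargs": {"targets": [{"grip":5,"tx":0,"ty":0,"tz":16,"twist":0},{"grip":5,"tx":0,"ty":0,"tz":14,"twist":0},{"grip":5,"tx":0,"ty":0,"tz":6,"twist":0},{"grip":5,"tx":0,"ty":0,"tz":0,"twist":0},{"grip":5,"tx":0,"ty":0,"tz":0,"twist":0},{"grip":5,"tx":0,"ty":0,"tz":0,"twist":0}]}}

```text
clock: 38.27
ee_pos: [0.4055, -0.1221, 0.0466]
ee_rot: [0.001, 0.997, 0.079, 0.001]
wrist_force: [-0.2, 0.3, -1.3]
width: 0.0192
```

Run:
```python
from h import *
p,y,s=tool(); print(p,y,s["width"],s["wrist_force"])
go(*tcp((.6009,-.0912,y),.0035))
```

```text
[ 0.40552825 -0.12212461  0.04656797] 0.15797308119562586 0.019242985825944824 [-0.1631746   0.31296507 -1.30875238]
twist -0.000  tx 105 ty 0 tz 1  (final yaw 0.158)
```

Request:
{"fn": "move_arm", "kwargs": {"targets": [{"grip":5,"tx":8,"ty":0,"tz":1,"twist":0},{"grip":5,"tx":14,"ty":0,"tz":0,"twist":0},{"grip":5,"tx":18,"ty":0,"tz":0,"twist":0},{"grip":5,"tx":18,"ty":0,"tz":0,"twist":0},{"grip":5,"tx":18,"ty":0,"tz":0,"twist":0},{"grip":5,"tx":16,"ty":0,"tz":0,"twist":0},{"grip":5,"tx":11,"ty":0,"tz":0,"twist":0},{"grip":5,"tx":0,"ty":0,"tz":0,"twist":0}]}}

```text
clock: 38.93
ee_pos: [0.5095, -0.1057, 0.0456]
ee_rot: [0.001, 0.997, 0.079, 0.002]
wrist_force: [-0.5, 0.2, -2.1]
width: 0.0191
```

Run:
```python
from h import *
p,y,s=tool(); print(p,y,s["wrist_force"]); go(*tcp((.6009,-.0912,y),.0035))
trays([(.6009,-.0912,.155)])
```

```text
[ 0.50953843 -0.10567902  0.0455632 ] 0.1586812371515168 [-0.45017968  0.15795269 -2.06394415]
twist -0.000  tx -0 ty 0 tz 0  (final yaw 0.159)
tray [ 0.5977 -0.0919  0.1984] [('scene', 0.87)]
```

Request:
{"fn": "move_arm", "kwargs": {"targets": [{"grip":5,"tx":0,"ty":0,"tz":-3,"twist":0},{"grip":5,"tx":0,"ty":0,"tz":-4,"twist":0},{"grip":5,"tx":0,"ty":0,"tz":-6,"twist":0},{"grip":5,"tx":0,"ty":0,"tz":-10,"twist":0},{"grip":5,"tx":0,"ty":0,"tz":-15,"twist":0},{"grip":5,"tx":0,"ty":0,"tz":-20,"twist":0},{"grip":5,"tx":0,"ty":0,"tz":-20,"twist":0},{"grip":5,"tx":0,"ty":0,"tz":-14,"twist":0}]}}

```text
clock: 39.8
ee_pos: [0.5071, -0.1059, 0.1393]
ee_rot: [0.001, 0.997, 0.079, 0.001]
wrist_force: [1.1, -0.7, -2.5]
width: 0.0198
```

Request:
{"fn": "move_arm", "kwargs": {"targets": [{"grip":5,"tx":0,"ty":0,"tz":-8,"twist":0.03},{"grip":5,"tx":0,"ty":0,"tz":-4,"twist":0.05},{"grip":5,"tx":0,"ty":0,"tz":0,"twist":0.06},{"grip":5,"tx":0,"ty":0,"tz":0,"twist":0.06},{"grip":5,"tx":0,"ty":0,"tz":0,"twist":0.04},{"grip":5,"tx":0,"ty":0,"tz":0,"twist":0.013},{"grip":5,"tx":-3,"ty":-6,"tz":0,"twist":0},{"grip":5,"tx":-6,"ty":-12,"tz":0,"twist":0}]}}

```text
clock: 40.47
ee_pos: [0.4994, -0.0872, 0.1491]
ee_rot: [0.0, 0.999, -0.048, 0.0]
wrist_force: [0.3, -0.1, -2.0]
width: 0.0193
```

Request:
{"fn": "move_arm", "kwargs": {"targets": [{"grip":5,"tx":-8,"ty":-18,"tz":0,"twist":0},{"grip":5,"tx":-8,"ty":-23,"tz":0,"twist":0},{"grip":5,"tx":-8,"ty":-23,"tz":0,"twist":0},{"grip":5,"tx":-8,"ty":-23,"tz":0,"twist":0},{"grip":5,"tx":-8,"ty":-23,"tz":0,"twist":0},{"grip":5,"tx":-8,"ty":-23,"tz":0,"twist":0},{"grip":5,"tx":-8,"ty":-23,"tz":0,"twist":0},{"grip":5,"tx":-8,"ty":-23,"tz":0,"twist":0}]}}

```text
clock: 41.13
ee_pos: [0.4511, 0.0995, 0.1487]
ee_rot: [-0.0, 0.999, -0.047, -0.0]
wrist_force: [-0.1, -0.0, -3.0]
width: 0.0194
```

Request:
{"fn": "move_arm", "kwargs": {"targets": [{"grip":5,"tx":-6,"ty":-23,"tz":0,"twist":0},{"grip":5,"tx":-6,"ty":-23,"tz":0,"twist":0},{"grip":5,"tx":-5,"ty":-23,"tz":0,"twist":0},{"grip":5,"tx":-4,"ty":-23,"tz":0,"twist":0},{"grip":5,"tx":-3,"ty":-18,"tz":0,"twist":0},{"grip":5,"tx":-2,"ty":-12,"tz":0,"twist":0},{"grip":5,"tx":0,"ty":-6,"tz":0,"twist":0},{"grip":5,"tx":0,"ty":0,"tz":0,"twist":0}]}}

```text
clock: 41.8
ee_pos: [0.4379, 0.2288, 0.1487]
ee_rot: [-0.0, 0.999, -0.046, -0.0]
wrist_force: [0.1, -0.1, -2.1]
width: 0.0192
```

```bash
python3 -c "
from h import *
held(-.04)"
```

```text
[0.43793313 0.22878963 0.14867956] -0.09237504514369414 0.01921267061654484 [ 0.11711959 -0.05316353 -2.10501004]
twist 0.002  tx 7 ty -28 tz 43  (final yaw -0.094)
spat [ 0.5305  0.2202 -0.0924] tray [ 0.5333  0.2186 -0.0886] [('top', np.float64(0.94)), ('scene', np.float64(0.91))]
```

Request:
{"fn": "move_arm", "kwargs": {"targets": [{"grip":5,"tx":2,"ty":-6,"tz":0,"twist":0},{"grip":5,"tx":3,"ty":-9,"tz":0,"twist":0},{"grip":5,"tx":0,"ty":-8,"tz":6,"twist":0},{"grip":5,"tx":0,"ty":-4,"tz":10,"twist":0},{"grip":5,"tx":0,"ty":0,"tz":12,"twist":0},{"grip":5,"tx":0,"ty":0,"tz":8,"twist":0},{"grip":5,"tx":0,"ty":0,"tz":4,"twist":0},{"grip":5,"tx":0,"ty":0,"tz":0,"twist":0}]}}

```text
clock: 42.67
ee_pos: [0.4451, 0.2535, 0.1068]
ee_rot: [0.001, 0.999, -0.048, -0.002]
wrist_force: [-0.5, 0.4, -3.2]
width: 0.0189
```

Request:
{"fn": "move_arm", "kwargs": {"targets": [{"grip":5,"tx":0,"ty":0,"tz":1,"twist":0},{"grip":5,"tx":0,"ty":0,"tz":1,"twist":0},{"grip":5,"tx":0,"ty":0,"tz":1,"twist":0},{"grip":5,"tx":0,"ty":0,"tz":2,"twist":0},{"grip":5,"tx":0,"ty":0,"tz":2,"twist":0},{"grip":5,"tx":0,"ty":0,"tz":2,"twist":0},{"grip":5,"tx":0,"ty":0,"tz":2,"twist":0},{"grip":5,"tx":0,"ty":0,"tz":0,"twist":0}]}}

```text
clock: 43.33
ee_pos: [0.4463, 0.2537, 0.0973]
ee_rot: [0.0, 0.999, -0.048, -0.0]
wrist_force: [-0.4, 0.3, -1.1]
width: 0.0192
```

Run:
```python
from h import *
p,y,s=tool(); print(p,y,s["width"],s["wrist_force"])
go(*tcp(slot(-.04),.0545))
```

```text
[0.44626552 0.2537414  0.09729409] -0.0951943667583759 0.019239475499543565 [-0.43479031  0.30223293 -1.0801677 ]
twist -0.001  tx 1 ty -2 tz 1  (final yaw -0.095)
```

Request:
{"fn": "move_arm", "kwargs": {"targets": [{"grip":5,"tx":0,"ty":0,"tz":1,"twist":0},{"grip":5,"tx":0,"ty":0,"tz":0,"twist":0},{"grip":5,"tx":-4,"ty":0,"tz":0,"twist":0},{"grip":5,"tx":-8,"ty":0,"tz":0,"twist":0},{"grip":5,"tx":-16,"ty":0,"tz":0,"twist":0},{"grip":5,"tx":-25,"ty":0,"tz":0,"twist":0},{"grip":5,"tx":-25,"ty":0,"tz":0,"twist":0},{"grip":5,"tx":-25,"ty":0,"tz":0,"twist":0}]}}

```text
clock: 44.0
ee_pos: [0.3421, 0.2635, 0.0964]
ee_rot: [0.0, 0.999, -0.048, -0.0]
wrist_force: [-0.2, 0.2, -1.6]
width: 0.0194
```

Run:
```python
from h import *
after([.12,.04,-.04],[(.5328,.0171,-.095)])
```

```text
[0.34210115 0.26347582 0.09644796] -0.09550153358528318 0.019356775897456976 [-0.16361359  0.23347485 -1.63370613]
placed 0.12 plate xy [0.0043 0.1205] [('top', 0.97), ('scene', 0.88)]
placed 0.04 plate xy [0.0046 0.0424] [('top', 0.96), ('scene', 0.86)]
placed -0.04 plate xy [ 0.0023 -0.0434] [('top', 0.94), ('scene', 0.86)]
tray [ 0.5326  0.0165 -0.1005] [('top', 0.93), ('scene', 0.85)]
twist 0.005  tx 14 ty 227 tz -45  (final yaw -0.101)
```

Request:
{"fn": "move_arm", "kwargs": {"targets": [{"grip":5,"tx":0,"ty":0,"tz":-25,"twist":0},{"grip":5,"tx":0,"ty":0,"tz":-20,"twist":0.003},{"grip":5,"tx":7,"ty":32,"tz":0,"twist":0},{"grip":5,"tx":7,"ty":32,"tz":0,"twist":0},{"grip":5,"tx":0,"ty":32,"tz":0,"twist":0},{"grip":5,"tx":0,"ty":32,"tz":0,"twist":0},{"grip":5,"tx":0,"ty":32,"tz":0,"twist":0},{"grip":5,"tx":0,"ty":32,"tz":0,"twist":0}]}}

```text
clock: 45.07
ee_pos: [0.3391, 0.0695, 0.1418]
ee_rot: [0.0, 0.999, -0.049, 0.0]
wrist_force: [0.8, -0.5, -1.7]
width: 0.0194
```

Request:
{"fn": "move_arm", "kwargs": {"targets": [{"grip":5,"tx":0,"ty":32,"tz":0,"twist":0},{"grip":5,"tx":0,"ty":3,"tz":0,"twist":0},{"grip":5,"tx":0,"ty":0,"tz":25,"twist":0},{"grip":5,"tx":0,"ty":0,"tz":25,"twist":0},{"grip":5,"tx":0,"ty":0,"tz":10,"twist":0},{"grip":5,"tx":0,"ty":0,"tz":0,"twist":0},{"grip":5,"tx":0,"ty":0,"tz":0,"twist":0},{"grip":5,"tx":0,"ty":0,"tz":0,"twist":0}]}}

```text
clock: 45.73
ee_pos: [0.3364, 0.0363, 0.0824]
ee_rot: [0.0, 0.999, -0.049, 0.001]
wrist_force: [-0.2, 0.4, -1.4]
width: 0.0193
```

Run:
```python
from h import *
p,y,s=tool(); print(p,y,s["width"],s["wrist_force"])
T=trays([(.5328,.0170,-.095)])
go(*tcp(back((.5328,.0169,-.097),.105),.0035))
```

```text
[0.33643403 0.03629847 0.08237078] -0.09799648637497531 0.019306331126265466 [-0.21835754  0.41496172 -1.40291854]
tray [ 0.5334  0.0165 -0.1117] [('top', 0.93), ('scene', 0.84)]
twist -0.001  tx -1 ty 0 tz 37  (final yaw -0.097)
```

Request:
{"fn": "move_arm", "kwargs": {"targets": [{"grip":5,"tx":0,"ty":0,"tz":16,"twist":0},{"grip":5,"tx":0,"ty":0,"tz":14,"twist":0},{"grip":5,"tx":0,"ty":0,"tz":7,"twist":0},{"grip":5,"tx":0,"ty":0,"tz":0,"twist":0},{"grip":5,"tx":0,"ty":0,"tz":0,"twist":0},{"grip":5,"tx":0,"ty":0,"tz":0,"twist":0}]}}

```text
clock: 46.43
ee_pos: [0.3361, 0.0362, 0.0452]
ee_rot: [0.0, 0.999, -0.049, 0.0]
wrist_force: [0.1, 0.6, -1.3]
width: 0.0193
```

Request:
{"fn": "move_arm", "kwargs": {"targets": [{"grip":5,"tx":8,"ty":0,"tz":0,"twist":0},{"grip":5,"tx":14,"ty":0,"tz":0,"twist":0},{"grip":5,"tx":18,"ty":0,"tz":0,"twist":0},{"grip":5,"tx":18,"ty":0,"tz":0,"twist":0},{"grip":5,"tx":18,"ty":0,"tz":0,"twist":0},{"grip":5,"tx":16,"ty":0,"tz":0,"twist":0},{"grip":5,"tx":12,"ty":0,"tz":0,"twist":0},{"grip":5,"tx":0,"ty":0,"tz":0,"twist":0}]}}

```text
clock: 47.1
ee_pos: [0.4427, 0.0253, 0.0457]
ee_rot: [0.0, 0.999, -0.049, 0.002]
wrist_force: [0.6, 0.1, -2.0]
width: 0.0193
```

Run:
```python
from h import *
p,y,s=tool(); print(p,y,s["wrist_force"]); go(*tcp((.5329,.0168,y),.0035))
trays([(.5329,.0168,-.1)])
go(*tcp(slot(-.12),.11,),(p[0],p[1],.15,y))
```

```text
[0.44271856 0.02533469 0.04569548] -0.09848958592878707 [ 0.56974589  0.09368445 -2.03604165]
twist -0.000  tx -2 ty -0 tz 0  (final yaw -0.098)
tray [ 0.5332  0.0165 -0.072 ] [('top', 0.69), ('scene', 0.88)]
twist -0.004  tx -17 ty -150 tz -2  (final yaw -0.095)
```

Request:
{"fn": "move_arm", "kwargs": {"targets": [{"grip":5,"tx":0,"ty":0,"tz":-3,"twist":0},{"grip":5,"tx":0,"ty":0,"tz":-4,"twist":0},{"grip":5,"tx":0,"ty":0,"tz":-6,"twist":0},{"grip":5,"tx":0,"ty":0,"tz":-10,"twist":0},{"grip":5,"tx":0,"ty":0,"tz":-15,"twist":0},{"grip":5,"tx":0,"ty":0,"tz":-20,"twist":0},{"grip":5,"tx":0,"ty":0,"tz":-20,"twist":0},{"grip":5,"tx":0,"ty":0,"tz":-14,"twist":0}]}}

```text
clock: 47.97
ee_pos: [0.4396, 0.026, 0.1392]
ee_rot: [0.0, 0.999, -0.049, 0.001]
wrist_force: [1.3, -0.3, -2.4]
width: 0.0197
```

Request:
{"fn": "move_arm", "kwargs": {"targets": [{"grip":5,"tx":0,"ty":0,"tz":-8,"twist":-0.004},{"grip":5,"tx":0,"ty":0,"tz":-4,"twist":0},{"grip":5,"tx":-2,"ty":-6,"tz":0,"twist":0},{"grip":5,"tx":-3,"ty":-12,"tz":0,"twist":0},{"grip":5,"tx":-4,"ty":-18,"tz":0,"twist":0},{"grip":5,"tx":-4,"ty":-21,"tz":0,"twist":0},{"grip":5,"tx":-3,"ty":-21,"tz":0,"twist":0},{"grip":5,"tx":-1,"ty":-21,"tz":0,"twist":0}]}}

```text
clock: 48.63
ee_pos: [0.4297, 0.1275, 0.1473]
ee_rot: [0.0, 0.999, -0.047, -0.001]
wrist_force: [0.4, -0.7, -2.6]
width: 0.0196
```

Request:
{"fn": "move_arm", "kwargs": {"targets": [{"grip":5,"tx":0,"ty":-18,"tz":0,"twist":0},{"grip":5,"tx":0,"ty":-16,"tz":0,"twist":0},{"grip":5,"tx":0,"ty":-12,"tz":0,"twist":0},{"grip":5,"tx":0,"ty":-6,"tz":0,"twist":0},{"grip":5,"tx":0,"ty":0,"tz":0,"twist":0},{"grip":5,"tx":0,"ty":0,"tz":0,"twist":0}]}}

```text
clock: 49.13
ee_pos: [0.4355, 0.178, 0.1478]
ee_rot: [0.0, 0.999, -0.047, -0.001]
wrist_force: [-0.4, 0.5, -2.2]
width: 0.0194
```

```bash
python3 -c "
from h import *
held(-.121)"
```

```text
[0.43554899 0.17798978 0.14782203] -0.09339174059612465 0.01937621499984444 [-0.39084034  0.54817568 -2.23146655]
twist 0.001  tx 4 ty 2 tz 42  (final yaw -0.095)
spat [ 0.5281  0.1693 -0.0934] tray [ 0.5322  0.1693 -0.0926] [('top', np.float64(0.89)), ('scene', np.float64(0.9))]
```

Request:
{"fn": "move_arm", "kwargs": {"targets": [{"grip":5,"tx":2,"ty":2,"tz":0,"twist":0},{"grip":5,"tx":0,"ty":0,"tz":6,"twist":0},{"grip":5,"tx":0,"ty":0,"tz":10,"twist":0},{"grip":5,"tx":0,"ty":0,"tz":12,"twist":0},{"grip":5,"tx":0,"ty":0,"tz":8,"twist":0},{"grip":5,"tx":0,"ty":0,"tz":4,"twist":0},{"grip":5,"tx":0,"ty":0,"tz":0,"twist":0},{"grip":5,"tx":0,"ty":0,"tz":0,"twist":0}]}}

```text
clock: 50.0
ee_pos: [0.4379, 0.1758, 0.1083]
ee_rot: [0.0, 0.999, -0.047, -0.0]
wrist_force: [-0.2, -0.5, -2.0]
width: 0.0196
```

Request:
{"fn": "move_arm", "kwargs": {"targets": [{"grip":5,"tx":0,"ty":0,"tz":1,"twist":0},{"grip":5,"tx":0,"ty":0,"tz":1,"twist":0},{"grip":5,"tx":0,"ty":0,"tz":1,"twist":0},{"grip":5,"tx":0,"ty":0,"tz":2,"twist":0},{"grip":5,"tx":0,"ty":0,"tz":2,"twist":0},{"grip":5,"tx":0,"ty":0,"tz":2,"twist":0},{"grip":5,"tx":0,"ty":0,"tz":2,"twist":0},{"grip":5,"tx":0,"ty":0,"tz":0,"twist":0}]}}

```text
clock: 50.67
ee_pos: [0.4379, 0.1758, 0.0972]
ee_rot: [0.0, 0.999, -0.047, -0.0]
wrist_force: [-0.4, -0.9, -2.3]
width: 0.0195
```

Run:
```python
from h import *
p,y,s=tool(); print(p,y,s["width"],s["wrist_force"])
go(*tcp(slot(-.121),.0545))
```

```text
[0.43792642 0.17581169 0.09721629] -0.09419136905669719 0.019526875899880395 [-0.38973936 -0.85269396 -2.34958109]
twist 0.000  tx 2 ty 1 tz 1  (final yaw -0.095)
```

Request:
{"fn": "move_arm", "kwargs": {"targets": [{"grip":5,"tx":0,"ty":0,"tz":1,"twist":0},{"grip":5,"tx":0,"ty":0,"tz":0,"twist":0},{"grip":5,"tx":-4,"ty":0,"tz":0,"twist":0},{"grip":5,"tx":-8,"ty":0,"tz":0,"twist":0},{"grip":5,"tx":-16,"ty":0,"tz":0,"twist":0},{"grip":5,"tx":-25,"ty":0,"tz":0,"twist":0},{"grip":5,"tx":-25,"ty":0,"tz":0,"twist":0},{"grip":5,"tx":-25,"ty":0,"tz":0,"twist":0}]}}

```text
clock: 51.33
ee_pos: [0.3337, 0.1855, 0.0963]
ee_rot: [0.0, 0.999, -0.047, -0.0]
wrist_force: [-0.6, 0.9, -1.5]
width: 0.0195
```

Run:
```python
from h import *
after([.12,.04,-.043,-.121],[])
go(.4199,-.3997,.1617,-.269)
overlay("scene",[("tray",slot(y,.003),.05) for y in(.12,.042,-.043,-.121)],"pics/o9.png",(200,80,580,360))
```

```text
[0.33371938 0.18551221 0.09631963] -0.09446234584989155 0.019538310305906057 [-0.62250226  0.89763113 -1.46392912]
placed 0.12 plate xy [0.0032 0.1204] [('top', 0.95), ('scene', 0.87)]
placed 0.04 plate xy [0.0037 0.0425] [('top', 0.93), ('scene', 0.86)]
placed -0.043 plate xy [ 0.0029 -0.0428] [('top', 0.94), ('scene', 0.86)]
placed -0.121 plate xy [ 0.0022 -0.1207] [('top', 0.93), ('scene', 0.85)]
twist 0.174  tx 236 ty 542 tz -65  (final yaw -0.269)
```

View pics/o9.png

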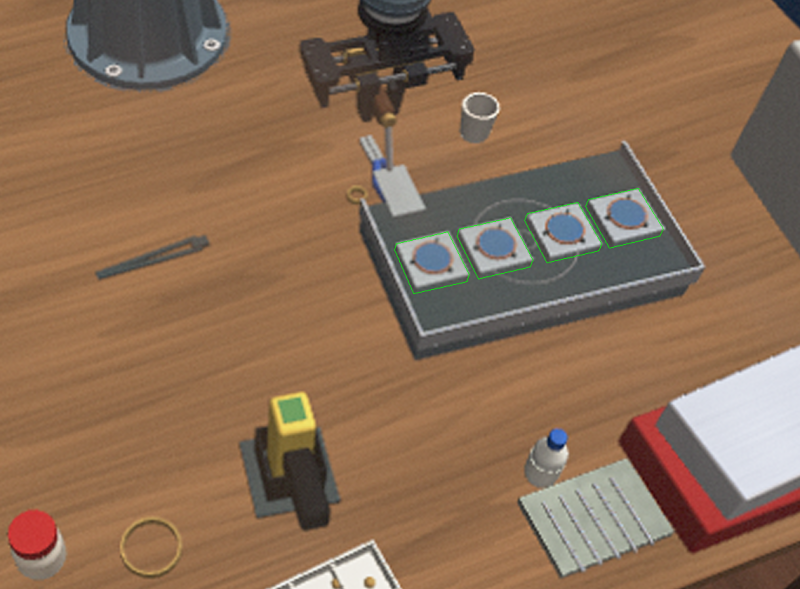

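All four trays lie flat in a row, clear of each other. Now I return the spatula.

Request:
{"fn": "move_arm", "kwargs": {"targets": [{"grip":5,"tx":0,"ty":0,"tz":-25,"twist":0},{"grip":5,"tx":0,"ty":0,"tz":-25,"twist":0.087},{"grip":5,"tx":0,"ty":0,"tz":-15,"twist":0.087},{"grip":5,"tx":8,"ty":19,"tz":0,"twist":0},{"grip":5,"tx":15,"ty":33,"tz":0,"twist":0},{"grip":5,"tx":15,"ty":33,"tz":0,"twist":0},{"grip":5,"tx":15,"ty":33,"tz":0,"twist":0},{"grip":5,"tx":15,"ty":33,"tz":0,"twist":0}]}}

```text
clock: 52.45
ee_pos: [0.3614, 0.0202, 0.1619]
ee_rot: [0.0, 0.991, -0.133, 0.0]
wrist_force: [1.6, -0.0, -2.6]
width: 0.0194
```

Request:
{"fn": "move_arm", "kwargs": {"targets": [{"grip":5,"tx":15,"ty":33,"tz":0,"twist":0},{"grip":5,"tx":15,"ty":33,"tz":0,"twist":0},{"grip":5,"tx":15,"ty":33,"tz":0,"twist":0},{"grip":5,"tx":15,"ty":33,"tz":0,"twist":0},{"grip":5,"tx":15,"ty":33,"tz":0,"twist":0},{"grip":5,"tx":15,"ty":33,"tz":0,"twist":0},{"grip":5,"tx":15,"ty":33,"tz":0,"twist":0},{"grip":5,"tx":15,"ty":33,"tz":0,"twist":0}]}}

```text
clock: 53.12
ee_pos: [0.4068, -0.2669, 0.1613]
ee_rot: [-0.0, 0.991, -0.134, -0.0]
wrist_force: [-0.0, 0.3, -1.4]
width: 0.0196
```

Request:
{"fn": "move_arm", "kwargs": {"targets": [{"grip":5,"tx":15,"ty":33,"tz":0,"twist":0},{"grip":5,"tx":15,"ty":33,"tz":0,"twist":0},{"grip":5,"tx":15,"ty":33,"tz":0,"twist":0},{"grip":5,"tx":3,"ty":28,"tz":0,"twist":0},{"grip":5,"tx":0,"ty":0,"tz":0,"twist":0},{"grip":5,"tx":0,"ty":0,"tz":0,"twist":0},{"grip":5,"tx":0,"ty":0,"tz":0,"twist":0},{"grip":5,"tx":0,"ty":0,"tz":0,"twist":0}]}}

```text
clock: 53.78
ee_pos: [0.4195, -0.3984, 0.1611]
ee_rot: [-0.001, 0.991, -0.133, -0.0]
wrist_force: [-0.4, -0.8, -1.5]
width: 0.0194
```

Run:
```python
from h import *
p,y,s=tool(); print(p,y,s["width"],s["wrist_force"])
go(.4199,-.3997,.0417,-.269)
```

```text
[ 0.41947424 -0.39842464  0.16111752] -0.26753609894669317 0.019395065165549674 [-0.35434452 -0.80317518 -1.52297699]
twist 0.001  tx 1 ty 1 tz 119  (final yaw -0.269)
```

Request:
{"fn": "move_arm", "kwargs": {"targets": [{"grip":5,"tx":1,"ty":1,"tz":20,"twist":0},{"grip":5,"tx":0,"ty":0,"tz":25,"twist":0},{"grip":5,"tx":0,"ty":0,"tz":25,"twist":0},{"grip":5,"tx":0,"ty":0,"tz":20,"twist":0},{"grip":5,"tx":0,"ty":0,"tz":14,"twist":0},{"grip":5,"tx":0,"ty":0,"tz":8,"twist":0},{"grip":5,"tx":0,"ty":0,"tz":0,"twist":0},{"grip":5,"tx":0,"ty":0,"tz":0,"twist":0}]}}

```text
clock: 54.45
ee_pos: [0.4205, -0.4003, 0.0499]
ee_rot: [-0.0, 0.991, -0.133, 0.0]
wrist_force: [0.0, 0.3, -0.6]
width: 0.0193
```

Run:
```python
from h import *
p,y,s=tool(); print(p,y,s["width"],s["wrist_force"])
go(.4199,-.3997,.0417,-.269)
```

```text
[ 0.42052757 -0.40032403  0.04992833] -0.26733601670645907 0.019316683160086588 [ 0.04991914  0.32007574 -0.56633639]
twist 0.002  tx -1 ty -0 tz 8  (final yaw -0.269)
```

Request:
{"fn": "move_arm", "kwargs": {"targets": [{"grip":5,"tx":0,"ty":0,"tz":2,"twist":0},{"grip":5,"tx":0,"ty":0,"tz":2,"twist":0},{"grip":5,"tx":0,"ty":0,"tz":2,"twist":0},{"grip":5,"tx":0,"ty":0,"tz":1,"twist":0},{"grip":5,"tx":0,"ty":0,"tz":1,"twist":0},{"grip":5,"tx":0,"ty":0,"tz":0,"twist":0},{"grip":5,"tx":0,"ty":0,"tz":0,"twist":0},{"grip":5,"tx":0,"ty":0,"tz":0,"twist":0}]}}

```text
clock: 55.12
ee_pos: [0.4202, -0.401, 0.0417]
ee_rot: [0.0, 0.991, -0.134, 0.0]
wrist_force: [-0.2, -0.4, -1.0]
width: 0.0192
```

Run:
```python
from h import *
p,y,s=tool(); print(p,y,s["width"],s["wrist_force"])
```

```text
[ 0.42023259 -0.40099544  0.04169866] -0.2682863839170387 0.01915000169492287 [-0.16564304 -0.41722666 -0.97106515]
```

Back at the pick height, so I release symmetrically and rise.

Request:
{"fn": "move_arm", "kwargs": {"targets": [{"grip":25,"tx":0,"ty":0,"tz":0,"twist":0},{"grip":35,"tx":0,"ty":0,"tz":0,"twist":0},{"grip":60,"tx":0,"ty":0,"tz":0,"twist":0},{"grip":60,"tx":0,"ty":0,"tz":0,"twist":0},{"grip":60,"tx":0,"ty":0,"tz":0,"twist":0},{"grip":60,"tx":0,"ty":0,"tz":0,"twist":0},{"grip":60,"tx":0,"ty":0,"tz":0,"twist":0},{"grip":60,"tx":0,"ty":0,"tz":-10,"twist":0}]}}

```text
clock: 55.78
ee_pos: [0.4192, -0.3995, 0.05]
ee_rot: [-0.001, 0.991, -0.134, -0.001]
wrist_force: [0.7, 0.7, -0.1]
width: 0.0599
```

Request:
{"fn": "move_arm", "kwargs": {"targets": [{"grip":60,"tx":0,"ty":0,"tz":-25,"twist":0},{"grip":60,"tx":0,"ty":0,"tz":-35,"twist":0},{"grip":60,"tx":0,"ty":0,"tz":-35,"twist":0},{"grip":60,"tx":0,"ty":0,"tz":-35,"twist":0},{"grip":60,"tx":-30,"ty":0,"tz":-20,"twist":0},{"grip":60,"tx":-30,"ty":0,"tz":0,"twist":0},{"grip":60,"tx":0,"ty":0,"tz":0,"twist":0},{"grip":60,"tx":0,"ty":0,"tz":0,"twist":0}]}}

```text
clock: 56.45
ee_pos: [0.3617, -0.3849, 0.2028]
ee_rot: [0.001, 0.991, -0.134, 0.001]
wrist_force: [0.2, 0.1, 0.9]
width: 0.0601
```

Run:
```python
from h import *
p,y,s=tool(); print(p,y,s["width"],s["wrist_force"],s["clock"])
R=__import__("pickle").load(open("R.pkl","rb"))
t,q=fit("spat",[.5095,-.4241,-.269],masks("spatula")); print("sp",t,q)
h,q=fit("thermo",R["th"][1],masks("thermometer")); print("th",h,q)
after([.12,.042,-.043,-.121],[])
overlay("scene",[("spat",t,0),("thermo",h,0)],"pics/o10.png",(100,80,580,400))
```

```text
[ 0.36172845 -0.38493905  0.20282381] -0.2696055159684137 0.060086484608295215 [0.15830459 0.11434433 0.94728218] 56.45
sp [ 0.51009279 -0.42611585 -0.27786405] [('top', np.float64(0.58)), ('scene', np.float64(0.89))]
th [ 0.69560495 -0.07684002 -0.14106973] [('top', np.float64(0.82)), ('scene', np.float64(0.87))]
[ 0.36269175 -0.38491303  0.20116472] -0.26771615242983404 0.05981359824149926 [ 0.13582453 -0.17763083 -1.0131141 ]
placed 0.12 plate xy [0.0032 0.1207] [('top', 0.95), ('scene', 0.84)]
placed 0.042 plate xy [0.0023 0.0425] [('top', 0.86), ('scene', 0.89)]
placed -0.043 plate xy [ 0.0025 -0.0426] [('top', 0.92), ('scene', 0.85)]
placed -0.121 plate xy [ 0.0023 -0.12  ] [('top', 0.91), ('scene', 0.85)]
```

View pics/o10.png

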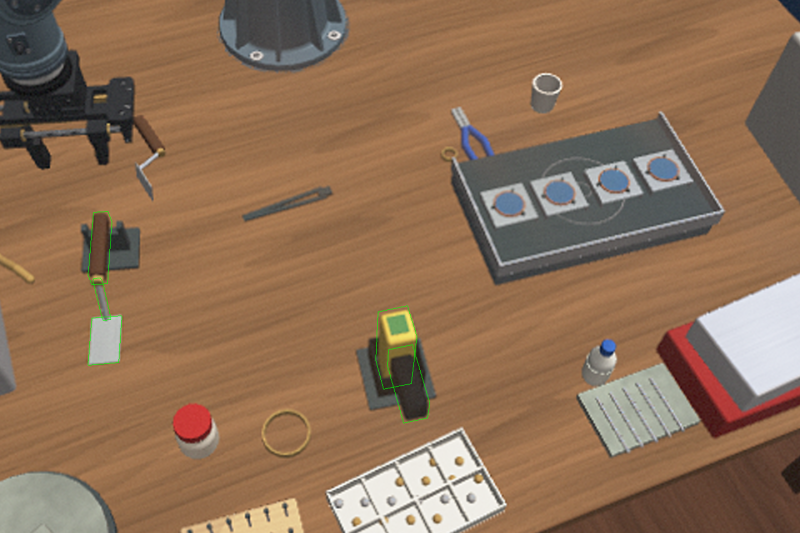

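The last picture shows the spatula level in its saddle at (100,245), the thermometer in its holster at (395,350), all four trays on the plate, and the gripper clear. Handing in.

```bash
python3 -c "
from rig import ctrl
print(ctrl.job_done(), ctrl.sense()['clock'])"
```

```text
the job is handed in; nothing more can be done
the job is handed in; nothing more can be done
```

The whole job is done and handed in after about 57 s of the 210 s allowed; the interface reported no verdict.

- **Thermometer check:** I held it about 10 cm above the middle of the empty hot plate for 2 s, by tool pose within about 3 mm of the middle. It is back in its holster, within about 2 mm of where it started.
- **Trays:** Four trays were present. I carried each one on the spatula and set it down slowly on the hot plate. In the last camera check they lay at x about +3 mm and y about +121, +43, -43 and -120 mm from the plate's middle, in a row and not on one another. No tray was knocked aside during the run.
- **Spatula:** It lies level in its rest, within about 2 mm of its starting pose. The gripper was open and clear of everything at hand-in.

**Weaker readings:** A few fits in the overhead camera were poor where the arm blocked the view, such as the final spatula fit (overlap 0.58). The scene camera fits there were good (about 0.89) and agreed with the tool pose. I checked the other things on the bench by eye only, in the final picture, and they looked unmoved.

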